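# Overhaul a glass-bench burner: pull the jets, chase the inlet thread, dress the seal face

### The job

Overhaul the burner: lift every jet straight up out of its recess and put it in the blue parts tray, and chase the inlet thread by the red crank knob from where it stands, half a turn forward (clockwise) and a quarter back each time, until the tap reaches its stop, then wind it all the way back up to its start. With the thread chased and the face clear, draw the dressing stone flat along the middle of the seal face in one stroke from the tapper's end to the far end, with light, steady contact, then put the stone back flat on its board. Leave everything else on the bench alone.

Things in the scene. Friction and masses are not known exactly. Their poses are not given: they have to be found in the camera images.
- burner: Brass burner bar with four round recesses in its top (seal) face, clamped together with a hand tapper on a green iron base plate (x -65 to +125, y -115 to +230 mm); all fixed. Origin on the bench below the middle of the seal face; z up, y along the row of recesses towards the tapper. The seal face is level, 60 mm above the bench, 46 mm wide and 176 mm long (y -88 to +88 mm).
- crank (a joint): Turn of the tapper's crank in rad: 0 with the tap wound up, its lead at the mouth of the inlet thread; grows clockwise seen from above as the tap goes in (1.8 mm a turn), to a stop at 7.7 (some one and a quarter turns). Starts at 0 to 0.5. At 0 the crank arm points along the burner's +y. It takes 2 to 3 N at the knob and stays where it is left.
- crank_axis (a point): Point on the upright axis of crank and tap, 211 mm above the bench (level with the middle of the crank knob), 165 mm from the middle of the seal face. Fixed to the burner; its axes are the burner's. The tapper's guide arm and its 34 mm column, 92 mm behind the axis (burner +x), reach 172 mm above the bench.
- crank_grip (a point): Middle of the red upright knob of the crank, 55 mm from the crank's axis: a 24 mm thick, 48 mm tall round grip that spins freely on its pin, so it can be held without turning the hand. Below it (from 25 mm under this point) lies the 16 mm wide steel crank arm. It sinks 1.8 mm a turn.
- face_tap_end (a point): Point on the middle line of the seal face, 45 mm from its middle towards the tapper: centre of the stone at this end of its stroke.
- face_mid (a point): Middle of the seal face; axes as the burner's. Recesses of 26 mm diameter, 14 mm deep, lie on the middle line 20 and 60 mm either side of it.
- face_far_end (a point): As face_tap_end, 45 mm from the middle towards the end away from the tapper.
- tray: Blue parts tray, fixed, 180 (x) x 130 (y) mm outside, walls 4 mm thick and 20 mm high, floor 4 mm thick. Origin on the bench under its centre.
- board: Dark wooden board with a grey felt top, fixed, 200 (x) x 150 (y) mm, its bearing top 12 mm above the bench: the dressing stone's place. Origin on the bench under its centre.
- stone (a point): Dressing stone: a grey stone 100 (x) x 44 (y) x 14 mm under an upright wooden grip bar 86 x 20 mm and 34 mm tall; 48 mm high over all, about 0.35 kg. This point is in the grip bar, 34 mm above the stone's underside; z up, x along the stone and bar.
- jet1 (a point): Brass jet, 54 mm long, about 70 g: foot flange of 24 mm diameter and 13 mm height, then a 12 mm round stem. In its recess the flange is sunk just below the face and only the stem (41 mm) stands out. Some of the four are absent. This point is on the axis, half-way up (27 mm); z runs up the stem to the tip.
- jet2 (a point): Brass jet, 54 mm long, about 70 g: foot flange of 24 mm diameter and 13 mm height, then a 12 mm round stem. In its recess the flange is sunk just below the face and only the stem (41 mm) stands out. Some of the four are absent. This point is on the axis, half-way up (27 mm); z runs up the stem to the tip.
- jet3 (a point): Brass jet, 54 mm long, about 70 g: foot flange of 24 mm diameter and 13 mm height, then a 12 mm round stem. In its recess the flange is sunk just below the face and only the stem (41 mm) stands out. Some of the four are absent. This point is on the axis, half-way up (27 mm); z runs up the stem to the tip.
- jet4 (a point): Brass jet, 54 mm long, about 70 g: foot flange of 24 mm diameter and 13 mm height, then a 12 mm round stem. In its recess the flange is sunk just below the face and only the stem (41 mm) stands out. Some of the four are absent. This point is on the axis, half-way up (27 mm); z runs up the stem to the tip.
- tape_measure: Bystander, to be left alone: yellow tape measure, a case 66 x 34 x 64 mm.
- beaker: Bystander, to be left alone: clear glass beaker, 72 mm across, 90 mm high.
- flask: Bystander, to be left alone: small green glass flask, 72 mm across the foot, 100 mm high.
- graphite_pad: Bystander, to be left alone: graphite paddle lying flat, 190 mm long: black pad 70 x 50 x 10 mm on a 18 mm round wooden handle; origin near its middle, handle towards its own -x.
- reamer: Bystander, to be left alone: wood-handled reamer lying flat, about 200 mm long.
- oil_can: Bystander, to be left alone: red can, 56 mm across, 110 mm high.
- graphite_block: Bystander, to be left alone: black graphite block 60 x 45 x 30 mm.
There are look-alikes about, which are no part of the job. What is shaped like the part that bears stone but green, purple or turquoise is not meant.

How it is judged (in metres and radians):
On the way, in this order (a step that is already met when the one before it is completed fails the run):
1. tap run in about half a turn (value of joint crank between 2.75 and 4.05 rad), for 0.1 s.
2. tap backed off about a quarter turn (value of joint crank between 1.15 and 2.45 rad), for 0.1 s.
3. tap run in a second half turn (value of joint crank between 4.3 and 5.6 rad), for 0.1 s.
4. tap backed off a second quarter turn (all of step 1), for 0.1 s.
5. tap run in a third half turn (value of joint crank between 5.9 and 7.2 rad), for 0.1 s.
6. tap backed off a third quarter turn (all of step 3), for 0.1 s.
7. tap run in to its stop (value of joint crank above 7.4 rad), for 0.1 s.
8. stone bearing flat and lightly (1 to 30 N) on the seal face at the tapper's end (horizontal distance between stone and face_tap_end below 0.018 m and angle between stone's own z axis and vertical below 0.1 rad and contact force between stone_body and burner between 1 and 30 N), for 0.2 s.
9. stone bearing flat and lightly (1 to 30 N) on the middle of the seal face (horizontal distance between stone and face_mid below 0.018 m and angle between stone's own z axis and vertical below 0.1 rad and contact force between stone_body and burner between 1 and 30 N), for 0.2 s.
10. stone bearing flat and lightly (1 to 30 N) on the seal face at the far end (horizontal distance between stone and face_far_end below 0.018 m and angle between stone's own z axis and vertical below 0.1 rad and contact force between stone_body and burner between 1 and 30 N), for 0.2 s.
At the end, for the whole second after the job is handed in: Every jet present lies or stands inside the blue tray, the crank is wound back to within 0.8 rad of its upper end, and the stone rests flat (within 6 degrees) on its board with its centre at least 15 mm inside the board's edges (x of jet1 in the frame of tray between -0.088 and 0.088 m and y of jet1 in the frame of tray between -0.063 and 0.063 m and z of jet1 in the frame of tray between 0.004 and 0.045 m and x of jet2 in the frame of tray between -0.088 and 0.088 m and y of jet2 in the frame of tray between -0.063 and 0.063 m and z of jet2 in the frame of tray between 0.004 and 0.045 m and x of jet3 in the frame of tray between -0.088 and 0.088 m and y of jet3 in the frame of tray between -0.063 and 0.063 m and z of jet3 in the frame of tray between 0.004 and 0.045 m and x of jet4 in the frame of tray between -0.088 and 0.088 m and y of jet4 in the frame of tray between -0.063 and 0.063 m and z of jet4 in the frame of tray between 0.004 and 0.045 m and x of stone in the frame of board between -0.08 and 0.08 m and y of stone in the frame of board between -0.06 and 0.06 m and z of stone in the frame of board between 0.04 and 0.052 m and angle between stone's own z axis and vertical below 0.1 rad and value of joint crank below 0.8 rad); the robot touches nothing.
It fails at once if a bystander shifted more than 30 mm (distance of any of tape_measure, beaker, flask, graphite_pad, reamer, oil_can, graphite_block from where it was at the start of the episode above 0.03 m).
Of jet1_body, jet2_body, jet3_body, jet4_body only 2 to 4 are there at a start; the rules pass over those that are not, and their reading is None.
At some moment in a run one of stone_body may be knocked a few centimetres aside while the robot is not near it.
Once in a run the grip may slacken for a moment while it holds something.
It also fails if it takes over 210 s, if anything falls off the work surface, if the arm or the gripper's body presses on something with over 40 N, if the wrist force passes 120 N, or if a joint passes its speed limit or range.

### The arm

A 6-joint arm with a two-finger parallel gripper is mounted at the origin on the work surface. World frame = base frame: x ahead of the robot, y to its left, z up, the work surface at z = 0. Lengths are in m, angles in degrees, forces in N, time in s.
With the tool pointing down it reaches from about 0.4 to 0.825 m from the base axis. Payload 7 kg.
Tool frame: the origin (TCP) lies midway between the tips of the shut fingers; the grasp point (between the pads) lies 19 mm behind it; z points along the fingers, y is the line along which they close (so a half turn about z gives the same grasp; the last joint's range is limited). The gripper opens to 88 mm and grips with 3 to 60 N. Pads are 19 mm wide; open, the fingers measure 130 mm over their backs; the gripper's body (78 mm by 193 mm) begins 47 mm behind the grasp point.
Start: joints at [-51.79, 20.546, 0.682, 0, -70.136, -16.507], TCP at [0.25, -0.627, 0.227] pointing down, gripper open.
Joint ranges: [-176.03, 176.03], [-82.01, 121.73], [-58.28, 71.71], [-173.87, 95.51], [-174.79, -0.11], [-173.66, 173.66]. Speed limits (degrees/s): [136.94, 136.94, 172.46, 180, 180, 180].

### API

Orientations are given as [roll, pitch, yaw] about the fixed x, y, z axes, in that order (R = Rz(yaw) Ry(pitch) Rx(roll)).
In Python, from plant import r gives the robot as it stands.
- The arm moves only by the tool drive_tool, never from a script. Its argument "commands" is a list of rows, each an object of numbers: "hand": the closure, from 0 (fully open) to 1 (shut); "tx", "ty", "tz": the shift along the world's x, y, z scaled (see below); "turn": the turn about the world's z scaled (see below). A call has 1 to 10 rows; each row is the pose to reach, as a shift and turn from the pose commanded when the call began; what a row does not reach only later rows make up. The controller multiplies each number of a shift by 0.6 m and each number of a turn by 90 degrees. A row lasts 1/10 s, in which the tool goes at most 50 mm and 8.59 degrees, less where a joint would pass 70% of its speed; a pose out of reach is approached as far as the arm can. A call with a number of a shift or a turn outside -1 to 1 is refused whole. A call with a gripper value outside its range is refused whole. The fingers move at their own pace and stop on an object; "grip_force" is the grip in N (left out, the last holds). Time passes only in rows, so rows that repeat a pose let the fingers close. It gives the time, the measured TCP pose, the force, the opening and the grip force at its end, in the units of the state.
- r.get_state(): the state, without advancing time (a new reading comes with each control period).
- r.capture(name): name is "side" or "top"; returns a dict with "frame" (420x560x3 uint8, red, green, blue), "fx", "fy", "cx", "cy" (pixels), "world_from_camera" (4x4, takes a point from camera to world coordinates). Camera axes: x right, y down, z forward; pixel columns grow to the right and rows downward; lengths in m; the calibration is good to about 2 mm. A picture is of the moment at which its call begins. There is no depth.
- r.close_job(): hands the job in; it is judged then, once.
Trained networks look in the newest picture that a camera, given by its name, has taken for a name from the list of things; names that differ only in an ending like _2 or _b are one class to them, and where a whole thing is asked for, a point or a joint stands for the part that bears it (a point fixed in the world has none). Each returns a list of dicts, best first, with "score" (0 to 1); they miss things now and then, are a little off and sometimes report something else, mostly with a low value. They report only what shows in the picture. A call takes as long as a camera call. They do not tell look-alikes from the thing itself.
- r.trace(label, camera): "pixels" (420x560 bool, what is visible of it) and "extent" ([left, top, right, bottom] in pixels, round what is visible of it).
The state is a dict: "time_s": time; "joints": joint angles; "qd": joint speeds; "joint_torque": joint torques, N m; "tcp_pos": TCP position; "eef_rot": TCP orientation; "contact_force": force on the tool from outside, world axes, zero at the start; "moment": the same for the moment, N m; "gripper_width": finger opening in m; "gripper_force": force on a finger pad.
Only numpy, scipy, OpenCV 4.12 (cv2) and the standard library are available. Lean on these libraries where they do the work, as an engineer would, in place of code of your own. Each camera call takes 0.05 s, during which the arm holds its last target. There are 200 camera calls.

## Working session

There is one attempt and no reset: what is moved stays moved. The work goes in short steps, Python scripts to look and compute and a tool call to move; the robot and the scene stay as the last step left them, time stands still between calls to the robot, and variables do not carry over. Pictures are saved under pics/ and viewed, at most 14 in all, crops included, and the job is handed in when it is done.

Besides the shell and the picture viewer there is one more tool, called after ">>>" by a JSON object that holds its "fn" and its "kwargs", one argument or row to a line. drive_tool: Moves the arm, as the interface text tells. Its arguments: {"type":"object","properties":{"commands":{"type":"array"},"grip_force":{"type":"number"}},"required":["commands"]}

```bash
ls; mkdir -p pics; python3 - <<'E'
from plant import r
import cv2
print(r.get_state())
for n in("top","side"):
    c=r.capture(n); cv2.imwrite(f"pics/{n}0.png",c["frame"][:,:,::-1]); print(n,c["fx"],c["fy"],c["cx"],c["cy"],c["world_from_camera"].round(4).tolist() if hasattr(c["world_from_camera"],'round') else c["world_from_camera"])
E
```

```text
pics
{'time_s': 0.0, 'joints': array([-5.17878091e+01,  2.05920425e+01,  6.32526487e-01, -2.07923824e-02,
       -7.01362201e+01, -1.65063097e+01]), 'qd': array([ 0.04524525,  0.07303363, -0.03154452,  0.03174755,  0.0104961 ,
        0.0266788 ]), 'joint_torque': array([ 1.22804955e-03, -5.82709301e+01,  2.93069923e+01,  6.99733436e+00,
        7.13152884e-03, -1.55264620e-04]), 'tcp_pos': array([ 0.24942452, -0.62668188,  0.22560425]), 'eef_rot': array([ 1.79902655e+02, -8.46292219e-03, -1.58301193e+02]), 'contact_force': array([ 0.16051817,  0.37833147, -0.53194761]), 'moment': array([-0.03317117, -0.03927281, -0.05159301]), 'gripper_force': 0.0, 'gripper_width': 0.08748946898680439}
top 420.6091448289003 420.6091448289003 277.06715058591107 209.3072287913868 [[0.014, -0.9969, 0.0769, 0.4193], [-0.9999, -0.0145, -0.0064, -0.0447], [0.0075, -0.0768, -0.997, 1.3129], [0.0, 0.0, 0.0, 1.0]]
side 490.64478887826004 490.64478887826004 276.1942109441879 204.72706973126856 [[0.8264, -0.3103, 0.47, -0.2215], [-0.5631, -0.4546, 0.6901, -1.1026], [-0.0005, -0.8349, -0.5503, 0.9912], [0.0, 0.0, 0.0, 1.0]]
```

View pics/top0.png

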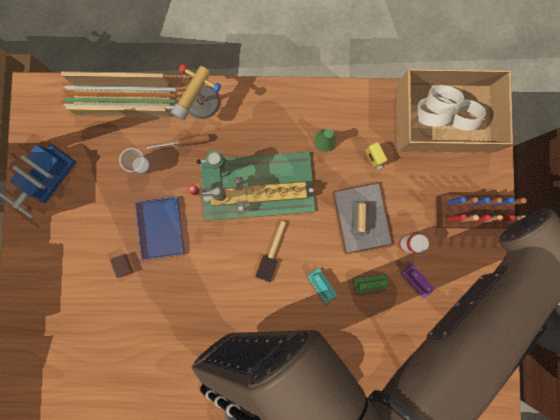

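View pics/side0.png

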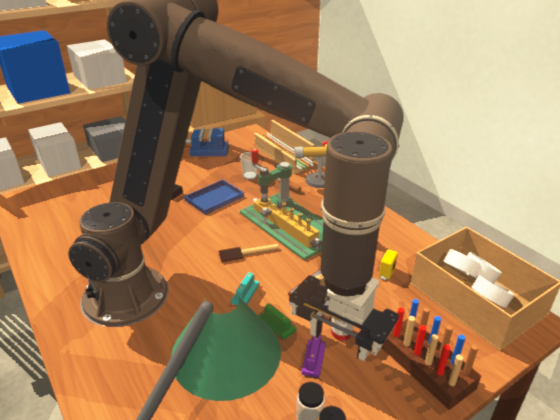

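The top view shows the burner at about (262,190), the red knob at (194,190), the tray at (160,228), the board and stone at (362,218), and the pad at (272,250). Next I'll take a closer look and measure.

```bash
cat > h.py <<'E'
from plant import r
import numpy as np, cv2
def cap(n): return r.capture(n)
def ray(c,u,v):
    T=np.array(c["world_from_camera"]); d=T[:3,:3]@np.array([(u-c["cx"])/c["fx"],(v-c["cy"])/c["fy"],1]); return T[:3,3],d
def p2w(c,u,v,z):
    o,d=ray(c,u,v); return (o+d*(z-o[2])/d[2])
def w2p(c,P):
    T=np.array(c["world_from_camera"]); q=T[:3,:3].T@(np.array(P)-T[:3,3]); return np.array([c["fx"]*q[0]/q[2]+c["cx"],c["fy"]*q[1]/q[2]+c["cy"]])
def mask_rect(m):
    cs,_=cv2.findContours(m.astype(np.uint8),0,2); k=max(cs,key=cv2.contourArea); return k[:,0,:].astype(float)
def rect_w(c,m,z):
    P=np.array([p2w(c,u,v,z)[:2] for u,v in mask_rect(m)],np.float32); return cv2.minAreaRect(P*1000)
E
python3 - <<'E'
from h import *
c=cap("top")
f=c["frame"][:,:,::-1]
for lab,z in (("burner",.06),("tray",.02),("board",.012),("stone",.048),("crank",.211),("jet1",.08),("beaker",.09),("flask",.05),("oil_can",.1),("tape_measure",.064),("graphite_pad",.01)):
    for t in r.trace(lab,"top")[:5]:
        if t["score"]<.3: continue
        m=t["pixels"]; 
        if m.sum()<4: continue
        R=rect_w(c,m,z); print(lab,round(t["score"],2),np.round(t["extent"],0),np.round(R[0]),np.round(R[1]),round(R[2],1),m.sum())
a=f[140:230,185:325]; a=cv2.resize(a,None,fx=5.7,fy=5.7,interpolation=cv2.INTER_CUBIC); cv2.imwrite("pics/z1.png",a)
c=cap("side"); f=c["frame"][:,:,::-1]
for lab in ("jet1","crank","burner","stone"):
    for t in r.trace(lab,"side")[:5]: print(lab,round(t["score"],2),np.round(t["extent"]))
a=f[140:270,180:350]; a=cv2.resize(a,None,fx=4.6,fy=4.6,interpolation=cv2.INTER_CUBIC); cv2.imwrite("pics/z2.png",a)
E
```

```text
tray 0.7 [135. 198. 183. 260.] [456. 306.] [182. 135.] 8.7 2579
board 0.67 [333. 183. 395. 255.] [ 497. -319.] [204. 155.] 11.5 2747
stone 0.86 [306. 272. 338. 304.] [ 292. -190.] [99. 44.] 33.9 480
stone 0.76 [401. 264. 433. 300.] [ 308. -476.] [104.  45.] 44.8 504
stone 0.72 [352. 272. 387. 294.] [ 300. -335.] [ 45. 100.] 8.8 498
stone 0.55 [109. 254. 133. 274.] [342. 408.] [59. 53.] 22.7 349
stone 0.39 [188. 154. 316. 221.] [590.  27.] [207. 381.] 0.9 6774
crank 0.77 [189. 187. 225. 200.] [550. 139.] [90. 29.] 88.3 267
crank 0.5 [313. 126. 335. 153.] [ 692. -178.] [57. 59.] 45.2 398
jet1 0.55 [267. 191. 274. 197.] [564. -30.] [15. 15.] 0.9 33
jet1 0.51 [189. 151. 315. 222.] [584.  24.] [205. 374.] 0.9 7016
jet1 0.49 [280. 184. 286. 194.] [568. -70.] [19. 21.] 45.9 45
jet1 0.41 [254. 189. 263. 198.] [560.   9.] [21. 21.] 0.9 53
beaker 0.59 [366. 142. 388. 167.] [ 677. -344.] [71. 44.] 26.4 333
flask 0.63 [313. 129. 337. 152.] [ 729. -196.] [68. 67.] 23.2 397
oil_can 0.62 [120. 151. 150. 176.] [645. 363.] [88. 69.] 46.9 583
oil_can 0.57 [401. 235. 426. 255.] [ 420. -448.] [55. 81.] 0.8 480
tape_measure 0.64 [364. 142. 388. 168.] [ 683. -352.] [76. 48.] 26.4 353
graphite_pad 0.79 [254. 221. 287. 282.] [395. -41.] [ 50. 192.] 72.3 607
graphite_pad 0.32 [188. 185. 225. 202.] [574. 172.] [107.  35.] 88.6 276
jet1 0.59 [220. 242. 278. 260.]
jet1 0.55 [298. 217. 302. 226.]
jet1 0.38 [303. 217. 315. 231.]
crank 0.55 [251. 148. 267. 174.]
burner 0.6 [244. 149. 322. 261.]
stone 0.95 [231. 272. 260. 305.]
stone 0.83 [262. 300. 294. 340.]
stone 0.82 [303. 336. 323. 376.]
```

View pics/z1.png

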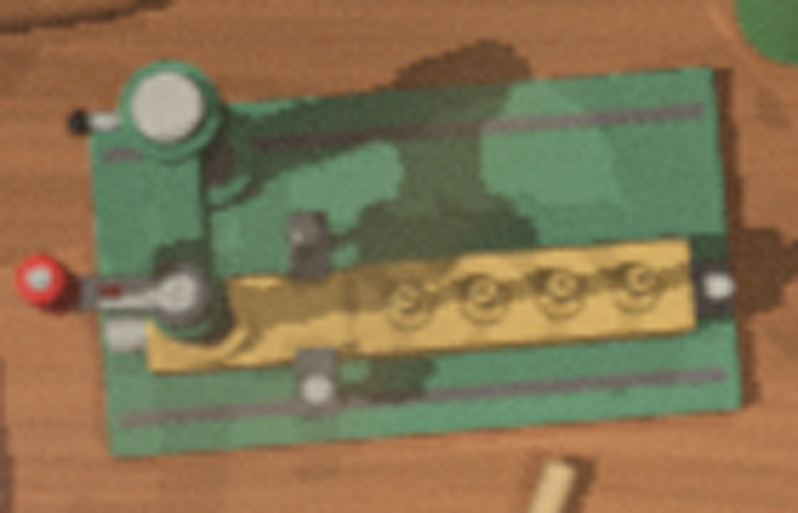

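View pics/z2.png

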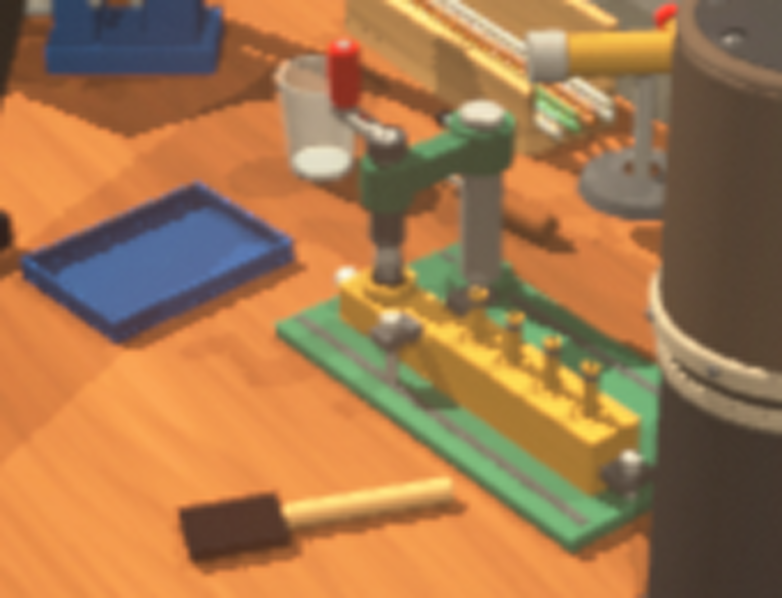

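Four jets are present, with rims in crop z1 at (407,303), (487,297), (563,291) and (642,283). The crank hub is at (183,292), the knob top at (40,278), and the plate corners at (92,140), (714,70), (740,408) and (112,455).

```bash
python3 - <<'E'
from h import *
c=cap("top"); k=5.7
P=lambda x,y,z:p2w(c,185+(x+.5)/k-.5,140+(y+.5)/k-.5,z)
J=np.array([P(x,y,.06) for x,y in((407,303),(487,297),(563,291),(642,283))])*1000
print("rims",J.round(1).tolist(),"spacing",np.linalg.norm(np.diff(J[:,:2],axis=0),axis=1).round(1))
m=J.mean(0); d=J[0]-J[3]; d/=np.linalg.norm(d); yaw=np.degrees(np.arctan2(-d[0],d[1])); print("mid",m.round(1),"yaw",yaw.round(2))
C=np.array([P(x,y,.012)[:2] for x,y in((92,140),(714,70),(740,408),(112,455))])*1000
print("plate",C.round(),cv2.minAreaRect(C.astype(np.float32)))
a=np.radians(yaw);R=np.array([[np.cos(a),-np.sin(a)],[np.sin(a),np.cos(a)]])
print("plate corners in burner",((C-m[:2])@R).round())
ax=m[:2]+R@[0,165]; print("axis",ax,"hub seen",P(183,292,.19)[:2]*1000,"knobtop",P(40,278,.235)[:2]*1000)
kn=P(40,278,.235)[:2]*1000-ax; kn=R.T@kn; print("knob rel",kn,np.linalg.norm(kn),"angle cw deg",np.degrees(np.arctan2(kn[0],kn[1])))
# stone by pixel colour: bar centre approx (362,218)
a=c["frame"][178:260,325:400,::-1]; cv2.imwrite("pics/z3.png",cv2.resize(a,None,fx=7,fy=7,interpolation=cv2.INTER_CUBIC))
E
```

```text
rims [[564.7, 11.1, 60.0], [568.5, -30.9, 60.0], [572.3, -70.8, 60.0], [577.2, -112.4, 60.0]] spacing [42.2 40.1 41.8]
mid [570.7 -50.8  60. ] yaw 5.75
plate [[ 658.  187.]
 [ 702. -153.]
 [ 516. -169.]
 [ 485.  172.]] ((593.3790893554688, 9.252883911132812), (186.9447021484375, 343.3020324707031), 5.118980884552002)
plate corners in burner [[ 110.  228.]
 [ 120. -115.]
 [ -67. -112.]
 [ -63.  230.]]
axis [554.15244162 113.40254897] hub seen [553.27889453 110.78451883] knobtop [553.31189329 169.26774132]
knob rel [ 4.75933667 55.66843766] 55.87151544038812 angle cw deg 4.886582513336288
```

View pics/z3.png

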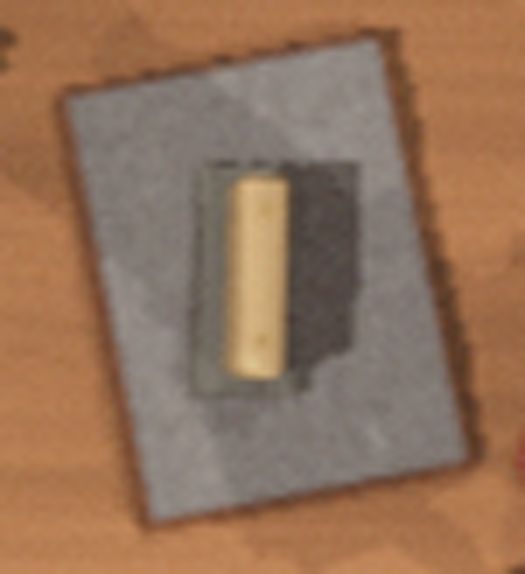

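Everything is consistent: rim spacing is 40–42 mm, the plate corners match its frame, and the knob radius is 56 mm. In z3 the stone's bar runs from (262,180) to (258,380). Now I'll move over the far-end jet, with closing direction along burner x.

>>> {"fn": "drive_tool", "kwargs": {
  "commands": [
    {"tx": 0.543,"ty": 0.861,"tz": 0,"turn": 0.819,"hand": 0.5},
    {"tx": 0.543,"ty": 0.861,"tz": 0,"turn": 0.819,"hand": 0.5},
    {"tx": 0.543,"ty": 0.861,"tz": 0,"turn": 0.819,"hand": 0.5},
    {"tx": 0.543,"ty": 0.861,"tz": 0,"turn": 0.819,"hand": 0.5},
    {"tx": 0.543,"ty": 0.861,"tz": 0,"turn": 0.819,"hand": 0.5},
    {"tx": 0.543,"ty": 0.861,"tz": 0,"turn": 0.819,"hand": 0.5},
    {"tx": 0.543,"ty": 0.861,"tz": 0,"turn": 0.819,"hand": 0.5},
    {"tx": 0.543,"ty": 0.861,"tz": 0,"turn": 0.819,"hand": 0.5},
    {"tx": 0.543,"ty": 0.861,"tz": 0,"turn": 0.819,"hand": 0.5},
    {"tx": 0.543,"ty": 0.861,"tz": 0,"turn": 0.819,"hand": 0.5}
  ],
  "grip_force": 20
}}

```text
time_s: 2.0
tcp_pos: [0.5172, -0.2023, 0.2271]
eef_rot: [-179.9, -0.0, -84.4]
contact_force: [1.5, -1.7, 0.5]
gripper_width: 0.0437
gripper_force: 0.0
```

```bash
python3 - <<'E'
from h import *
c=cap("top"); k=7
P=lambda x,y,z:p2w(c,325+(x+.5)/k-.5,178+(y+.5)/k-.5,z)*1000
a,b=P(262,180,.06),P(258,380,.06); print("bar",a,b,(a+b)/2,"yaw",np.degrees(np.arctan2(a[1]-b[1],a[0]-b[0])))
print("board corners",[P(x,y,.012).round().tolist() for x,y in((65,95),(380,40),(470,460),(150,520))])
# side view check of jets: expected tips
cs=cap("side")
for s in(60,20,-20,-60):
    p=[.5707-.094*s/1000,-.0508+.9956*s/1000,.1]; print(s,w2p(cs,p).round(1),w2p(c,p).round(1))
cv2.imwrite("pics/s1.png",cv2.resize(cs["frame"][150:280,200:360,::-1],None,fx=4.6,fy=4.6))
E
```

```text
bar [ 537.69452226 -306.90143906   60.        ] [ 452.17570387 -305.06491109   60.        ] [ 494.93511306 -305.98317507   60.        ] yaw -1.230245370089122
board corners [[579.0, -229.0, 12.0], [606.0, -370.0, 12.0], [419.0, -409.0, 12.0], [391.0, -267.0, 12.0]]
60 [283.6 203.2] [256.1 191. ]
20 [291.5 208.3] [269.9 190. ]
-20 [299.7 213.7] [283.6 188.9]
-60 [308.2 219.2] [297.3 187.8]
```

View pics/s1.png

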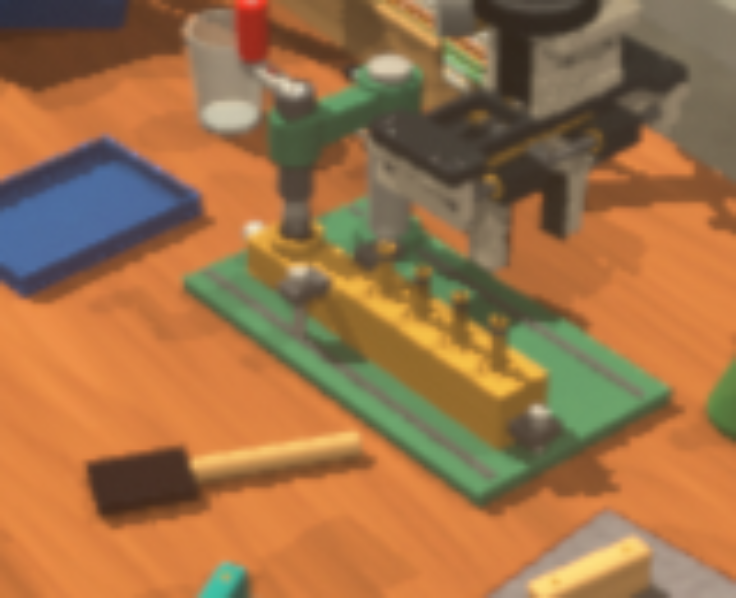

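The stem tips in the side view match the predictions to within a pixel. The far jet's tip is at (308,219). Descending on it.

>>> {"fn": "drive_tool", "kwargs": {
  "commands": [
    {"tx": 0.099,"ty": 0.157,"tz": 0},
    {"tx": 0.099,"ty": 0.157,"tz": 0},
    {"tx": 0.099,"ty": 0.157,"tz": 0},
    {"tx": 0.099,"ty": 0.157,"tz": -0.08},
    {"tx": 0.099,"ty": 0.157,"tz": -0.16},
    {"tx": 0.099,"ty": 0.157,"tz": -0.24},
    {"tx": 0.099,"ty": 0.157,"tz": -0.268},
    {"tx": 0.099,"ty": 0.157,"tz": -0.268},
    {"tx": 0.099,"ty": 0.157,"tz": -0.268}
  ]
}}

```text
invalid input
```

>>> {"fn": "drive_tool", "kwargs": {
  "commands": [
    {"hand": 1},
    {"hand": 1},
    {"hand": 1},
    {"hand": 1},
    {"hand": 1},
    {"hand": 1}
  ]
}}

```text
invalid input
```

>>> {"fn": "drive_tool", "kwargs": {
  "commands": [
    {"tx": 0.099,"ty": 0.157,"tz": 0,"turn": 0,"hand": 0.5},
    {"tx": 0.099,"ty": 0.157,"tz": 0,"turn": 0,"hand": 0.5},
    {"tx": 0.099,"ty": 0.157,"tz": 0,"turn": 0,"hand": 0.5},
    {"tx": 0.099,"ty": 0.157,"tz": -0.08,"turn": 0,"hand": 0.5},
    {"tx": 0.099,"ty": 0.157,"tz": -0.16,"turn": 0,"hand": 0.5},
    {"tx": 0.099,"ty": 0.157,"tz": -0.24,"turn": 0,"hand": 0.5},
    {"tx": 0.099,"ty": 0.157,"tz": -0.268,"turn": 0,"hand": 0.5},
    {"tx": 0.099,"ty": 0.157,"tz": -0.268,"turn": 0,"hand": 0.5},
    {"tx": 0.099,"ty": 0.157,"tz": -0.268,"turn": 0,"hand": 0.5}
  ]
}}

```text
time_s: 3.0
tcp_pos: [0.5758, -0.1105, 0.0659]
eef_rot: [180.0, -0.0, -84.6]
contact_force: [-0.2, -0.9, 0.1]
gripper_width: 0.0439
gripper_force: 0.0
```

>>> {"fn": "drive_tool", "kwargs": {
  "commands": [
    {"tx": 0,"ty": 0,"tz": 0,"turn": 0,"hand": 1},
    {"tx": 0,"ty": 0,"tz": 0,"turn": 0,"hand": 1},
    {"tx": 0,"ty": 0,"tz": 0,"turn": 0,"hand": 1},
    {"tx": 0,"ty": 0,"tz": 0,"turn": 0,"hand": 1},
    {"tx": 0,"ty": 0,"tz": 0,"turn": 0,"hand": 1},
    {"tx": 0,"ty": 0,"tz": 0,"turn": 0,"hand": 1}
  ]
}}

```text
time_s: 3.6
tcp_pos: [0.5754, -0.1101, 0.066]
eef_rot: [180.0, -0.0, -84.6]
contact_force: [-2.2, -0.2, 3.4]
gripper_width: 0.0114
gripper_force: 20.0
```

>>> {"fn": "drive_tool", "kwargs": {
  "commands": [
    {"tx": 0,"ty": 0,"tz": 0.05,"turn": 0,"hand": 1},
    {"tx": 0,"ty": 0,"tz": 0.12,"turn": 0,"hand": 1},
    {"tx": 0,"ty": 0,"tz": 0.2,"turn": 0,"hand": 1},
    {"tx": 0,"ty": 0,"tz": 0.28,"turn": 0,"hand": 1},
    {"tx": 0,"ty": 0,"tz": 0.34,"turn": 0,"hand": 1},
    {"tx": -0.212,"ty": 0.768,"tz": 0.34,"turn": 0,"hand": 1},
    {"tx": -0.212,"ty": 0.768,"tz": 0.34,"turn": 0,"hand": 1},
    {"tx": -0.212,"ty": 0.768,"tz": 0.34,"turn": 0,"hand": 1},
    {"tx": -0.212,"ty": 0.768,"tz": 0.34,"turn": 0,"hand": 1},
    {"tx": -0.212,"ty": 0.768,"tz": 0.34,"turn": 0,"hand": 1}
  ]
}}

```text
time_s: 4.6
tcp_pos: [0.5083, 0.1327, 0.2699]
eef_rot: [-180.0, 0.0, -84.6]
contact_force: [1.3, 1.0, -1.0]
gripper_width: 0.0117
gripper_force: 2.0
```

>>> {"fn": "drive_tool", "kwargs": {
  "commands": [
    {"tx": 0,"ty": 0,"tz": 0,"turn": 0,"hand": 1},
    {"tx": -0.101,"ty": 0.367,"tz": 0,"turn": 0,"hand": 1},
    {"tx": -0.101,"ty": 0.367,"tz": 0,"turn": 0,"hand": 1},
    {"tx": -0.101,"ty": 0.367,"tz": 0,"turn": 0,"hand": 1},
    {"tx": -0.101,"ty": 0.367,"tz": 0,"turn": 0,"hand": 1},
    {"tx": -0.101,"ty": 0.367,"tz": 0,"turn": 0,"hand": 1},
    {"tx": -0.101,"ty": 0.367,"tz": 0,"turn": 0,"hand": 1}
  ],
  "grip_force": 25
}}

```text
time_s: 5.3
tcp_pos: [0.4477, 0.3542, 0.2689]
eef_rot: [180.0, -0.0, -84.4]
contact_force: [0.0, -0.9, -0.9]
gripper_width: 0.0112
gripper_force: 25.0
```

```bash
python3 - <<'E'
from h import *
s=r.get_state(); print(s["tcp_pos"],s["gripper_width"],s["gripper_force"])
c=cap("side"); u=w2p(c,s["tcp_pos"]).astype(int); print(u)
cv2.imwrite("pics/s2.png",cv2.resize(c["frame"][max(0,u[1]-60):u[1]+60,max(0,u[0]-80):u[0]+80,::-1],None,fx=4,fy=4))
E
```

```text
[0.44768634 0.35419919 0.26894011] 0.011190703482448269 25.000132620334625
[199 128]
```

View pics/s2.png

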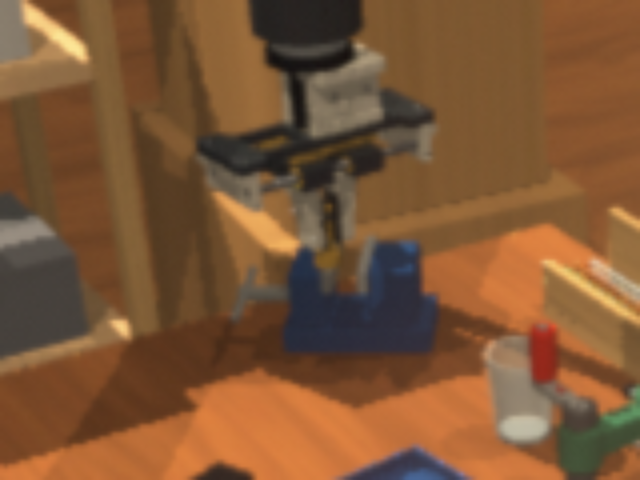

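The jet is still held, with its brass foot at crop (327,258), below the finger tips. The slackening seems to have happened on that move. Lowering it into the tray.

>>> {"fn": "drive_tool", "kwargs": {
  "commands": [
    {"tx": 0,"ty": 0,"tz": -0.08,"turn": 0,"hand": 1},
    {"tx": 0,"ty": 0,"tz": -0.16,"turn": 0,"hand": 1},
    {"tx": 0,"ty": 0,"tz": -0.24,"turn": 0,"hand": 1},
    {"tx": 0,"ty": 0,"tz": -0.32,"turn": 0,"hand": 1},
    {"tx": 0,"ty": 0,"tz": -0.37,"turn": 0,"hand": 1},
    {"tx": 0,"ty": 0,"tz": -0.39,"turn": 0,"hand": 1},
    {"tx": 0,"ty": 0,"tz": -0.4,"turn": 0,"hand": 1},
    {"tx": 0,"ty": 0,"tz": -0.4,"turn": 0,"hand": 1}
  ]
}}

```text
time_s: 6.15
tcp_pos: [0.4492, 0.3512, 0.0303]
eef_rot: [-180.0, 0.0, -84.6]
contact_force: [0.2, 0.5, -0.4]
gripper_width: 0.0116
gripper_force: 25.0
```

>>> {"fn": "drive_tool", "kwargs": {
  "commands": [
    {"tx": 0,"ty": 0,"tz": -0.01,"turn": 0,"hand": 1},
    {"tx": 0,"ty": 0,"tz": -0.01,"turn": 0,"hand": 0.55},
    {"tx": 0,"ty": 0,"tz": -0.01,"turn": 0,"hand": 0.55},
    {"tx": 0,"ty": 0,"tz": -0.01,"turn": 0,"hand": 0.55},
    {"tx": 0,"ty": 0,"tz": -0.01,"turn": 0,"hand": 0.55},
    {"tx": 0,"ty": 0,"tz": 0.07,"turn": 0,"hand": 0.55},
    {"tx": 0,"ty": 0,"tz": 0.15,"turn": 0,"hand": 0.5},
    {"tx": 0,"ty": 0,"tz": 0.23,"turn": 0,"hand": 0.5},
    {"tx": 0,"ty": 0,"tz": 0.31,"turn": 0,"hand": 0.5},
    {"tx": 0,"ty": 0,"tz": 0.4,"turn": 0,"hand": 0.5}
  ]
}}

```text
time_s: 7.15
tcp_pos: [0.4482, 0.3507, 0.268]
eef_rot: [-180.0, 0.0, -84.6]
contact_force: [0.9, 1.7, 0.2]
gripper_width: 0.0433
gripper_force: 0.0
```

>>> {"fn": "drive_tool", "kwargs": {
  "commands": [
    {"tx": 0.206,"ty": -0.702,"tz": 0,"turn": 0,"hand": 0.5},
    {"tx": 0.206,"ty": -0.702,"tz": 0,"turn": 0,"hand": 0.5},
    {"tx": 0.206,"ty": -0.702,"tz": 0,"turn": 0,"hand": 0.5},
    {"tx": 0.206,"ty": -0.702,"tz": 0,"turn": 0,"hand": 0.5},
    {"tx": 0.206,"ty": -0.702,"tz": 0,"turn": 0,"hand": 0.5},
    {"tx": 0.206,"ty": -0.702,"tz": 0,"turn": 0,"hand": 0.5},
    {"tx": 0.206,"ty": -0.702,"tz": 0,"turn": 0,"hand": 0.5},
    {"tx": 0.206,"ty": -0.702,"tz": 0,"turn": 0,"hand": 0.5},
    {"tx": 0.206,"ty": -0.702,"tz": 0,"turn": 0,"hand": 0.5},
    {"tx": 0.206,"ty": -0.702,"tz": 0,"turn": 0,"hand": 0.5}
  ]
}}

```text
time_s: 8.15
tcp_pos: [0.5726, -0.074, 0.2654]
eef_rot: [180.0, -0.0, -84.8]
contact_force: [-0.6, 1.1, -0.0]
gripper_width: 0.044
gripper_force: 0.0
```

>>> {"fn": "drive_tool", "kwargs": {
  "commands": [
    {"tx": 0,"ty": 0,"tz": -0.08,"turn": 0,"hand": 0.5},
    {"tx": 0,"ty": 0,"tz": -0.16,"turn": 0,"hand": 0.5},
    {"tx": 0,"ty": 0,"tz": -0.24,"turn": 0,"hand": 0.5},
    {"tx": 0,"ty": 0,"tz": -0.31,"turn": 0,"hand": 0.5},
    {"tx": 0,"ty": 0,"tz": -0.34,"turn": 0,"hand": 0.5},
    {"tx": 0,"ty": 0,"tz": -0.34,"turn": 0,"hand": 1},
    {"tx": 0,"ty": 0,"tz": -0.34,"turn": 0,"hand": 1},
    {"tx": 0,"ty": 0,"tz": -0.34,"turn": 0,"hand": 1},
    {"tx": 0,"ty": 0,"tz": -0.34,"turn": 0,"hand": 1},
    {"tx": 0,"ty": 0,"tz": -0.34,"turn": 0,"hand": 1}
  ]
}}

```text
time_s: 9.15
tcp_pos: [0.5716, -0.07, 0.0618]
eef_rot: [180.0, 0.0, -84.6]
contact_force: [-0.2, 0.2, 2.4]
gripper_width: 0.0113
gripper_force: 25.0
```

>>> {"fn": "drive_tool", "kwargs": {
  "commands": [
    {"tx": 0,"ty": 0,"tz": 0.05,"turn": 0,"hand": 1},
    {"tx": 0,"ty": 0,"tz": 0.12,"turn": 0,"hand": 1},
    {"tx": 0,"ty": 0,"tz": 0.2,"turn": 0,"hand": 1},
    {"tx": 0,"ty": 0,"tz": 0.28,"turn": 0,"hand": 1},
    {"tx": 0,"ty": 0,"tz": 0.347,"turn": 0,"hand": 1},
    {"tx": -0.198,"ty": 0.653,"tz": 0.347,"turn": 0,"hand": 1},
    {"tx": -0.198,"ty": 0.653,"tz": 0.347,"turn": 0,"hand": 1},
    {"tx": -0.198,"ty": 0.653,"tz": 0.347,"turn": 0,"hand": 1},
    {"tx": -0.198,"ty": 0.653,"tz": 0.347,"turn": 0,"hand": 1},
    {"tx": -0.198,"ty": 0.653,"tz": 0.347,"turn": 0,"hand": 1}
  ]
}}

```text
time_s: 10.15
tcp_pos: [0.4986, 0.1708, 0.2703]
eef_rot: [-180.0, 0.0, -84.6]
contact_force: [0.6, 0.8, -1.0]
gripper_width: 0.0114
gripper_force: 25.0
```

>>> {"fn": "drive_tool", "kwargs": {
  "commands": [
    {"tx": -0.077,"ty": 0.254,"tz": 0,"turn": 0,"hand": 1},
    {"tx": -0.077,"ty": 0.254,"tz": 0,"turn": 0,"hand": 1},
    {"tx": -0.077,"ty": 0.254,"tz": 0,"turn": 0,"hand": 1},
    {"tx": -0.077,"ty": 0.254,"tz": 0,"turn": 0,"hand": 1},
    {"tx": -0.077,"ty": 0.254,"tz": -0.08,"turn": 0,"hand": 1},
    {"tx": -0.077,"ty": 0.254,"tz": -0.16,"turn": 0,"hand": 1},
    {"tx": -0.077,"ty": 0.254,"tz": -0.24,"turn": 0,"hand": 1},
    {"tx": -0.077,"ty": 0.254,"tz": -0.32,"turn": 0,"hand": 1},
    {"tx": -0.077,"ty": 0.254,"tz": -0.38,"turn": 0,"hand": 1},
    {"tx": -0.077,"ty": 0.254,"tz": -0.4,"turn": 0,"hand": 1}
  ]
}}

```text
time_s: 11.15
tcp_pos: [0.4518, 0.3192, 0.0263]
eef_rot: [179.7, -0.3, -84.6]
contact_force: [-0.5, -1.0, -0.8]
gripper_width: 0.0116
gripper_force: 25.0
```

>>> {"fn": "drive_tool", "kwargs": {
  "commands": [
    {"tx": 0,"ty": 0,"tz": -0.01,"turn": 0,"hand": 1},
    {"tx": 0,"ty": 0,"tz": -0.01,"turn": 0,"hand": 1},
    {"tx": 0,"ty": 0,"tz": -0.01,"turn": 0,"hand": 0.55},
    {"tx": 0,"ty": 0,"tz": -0.01,"turn": 0,"hand": 0.55},
    {"tx": 0,"ty": 0,"tz": -0.01,"turn": 0,"hand": 0.55},
    {"tx": 0,"ty": 0,"tz": 0.07,"turn": 0,"hand": 0.55},
    {"tx": 0,"ty": 0,"tz": 0.15,"turn": 0,"hand": 0.5},
    {"tx": 0,"ty": 0,"tz": 0.23,"turn": 0,"hand": 0.5},
    {"tx": 0,"ty": 0,"tz": 0.31,"turn": 0,"hand": 0.5},
    {"tx": 0,"ty": 0,"tz": 0.39,"turn": 0,"hand": 0.5}
  ]
}}

```text
time_s: 12.15
tcp_pos: [0.4531, 0.3212, 0.2671]
eef_rot: [-179.9, 0.1, -84.6]
contact_force: [1.7, 0.5, 0.1]
gripper_width: 0.0438
gripper_force: 0.0
```

>>> {"fn": "drive_tool", "kwargs": {
  "commands": [
    {"tx": 0.192,"ty": -0.586,"tz": 0,"turn": 0,"hand": 0.5},
    {"tx": 0.192,"ty": -0.586,"tz": 0,"turn": 0,"hand": 0.5},
    {"tx": 0.192,"ty": -0.586,"tz": 0,"turn": 0,"hand": 0.5},
    {"tx": 0.192,"ty": -0.586,"tz": 0,"turn": 0,"hand": 0.5},
    {"tx": 0.192,"ty": -0.586,"tz": 0,"turn": 0,"hand": 0.5},
    {"tx": 0.192,"ty": -0.586,"tz": 0,"turn": 0,"hand": 0.5},
    {"tx": 0.192,"ty": -0.586,"tz": 0,"turn": 0,"hand": 0.5},
    {"tx": 0.192,"ty": -0.586,"tz": 0,"turn": 0,"hand": 0.5},
    {"tx": 0.192,"ty": -0.586,"tz": -0.08,"turn": 0,"hand": 0.5},
    {"tx": 0.192,"ty": -0.586,"tz": -0.16,"turn": 0,"hand": 0.5}
  ]
}}

```text
time_s: 13.15
tcp_pos: [0.5698, -0.0309, 0.1688]
eef_rot: [-179.7, 0.1, -84.7]
contact_force: [0.4, 0.8, -0.6]
gripper_width: 0.0437
gripper_force: 0.0
```

>>> {"fn": "drive_tool", "kwargs": {
  "commands": [
    {"tx": 0,"ty": 0,"tz": -0.08,"turn": 0,"hand": 0.5},
    {"tx": 0,"ty": 0,"tz": -0.15,"turn": 0,"hand": 0.5},
    {"tx": 0,"ty": 0,"tz": -0.173,"turn": 0,"hand": 0.5},
    {"tx": 0,"ty": 0,"tz": -0.173,"turn": 0,"hand": 0.5},
    {"tx": 0,"ty": 0,"tz": -0.173,"turn": 0,"hand": 1},
    {"tx": 0,"ty": 0,"tz": -0.173,"turn": 0,"hand": 1},
    {"tx": 0,"ty": 0,"tz": -0.173,"turn": 0,"hand": 1},
    {"tx": 0,"ty": 0,"tz": -0.173,"turn": 0,"hand": 1},
    {"tx": 0,"ty": 0,"tz": -0.173,"turn": 0,"hand": 1},
    {"tx": 0,"ty": 0,"tz": -0.173,"turn": 0,"hand": 1}
  ]
}}

```text
time_s: 14.15
tcp_pos: [0.5682, -0.0301, 0.0645]
eef_rot: [180.0, 0.0, -84.6]
contact_force: [-3.3, 0.4, 5.3]
gripper_width: 0.0113
gripper_force: 25.0
```

>>> {"fn": "drive_tool", "kwargs": {
  "commands": [
    {"tx": 0,"ty": 0,"tz": 0.05,"turn": 0,"hand": 1},
    {"tx": 0,"ty": 0,"tz": 0.12,"turn": 0,"hand": 1},
    {"tx": 0,"ty": 0,"tz": 0.2,"turn": 0,"hand": 1},
    {"tx": 0,"ty": 0,"tz": 0.28,"turn": 0,"hand": 1},
    {"tx": 0,"ty": 0,"tz": 0.343,"turn": 0,"hand": 1},
    {"tx": -0.184,"ty": 0.537,"tz": 0.343,"turn": 0,"hand": 1},
    {"tx": -0.184,"ty": 0.537,"tz": 0.343,"turn": 0,"hand": 1},
    {"tx": -0.184,"ty": 0.537,"tz": 0.343,"turn": 0,"hand": 1},
    {"tx": -0.184,"ty": 0.537,"tz": 0.343,"turn": 0,"hand": 1},
    {"tx": -0.184,"ty": 0.537,"tz": 0.343,"turn": 0,"hand": 1}
  ]
}}

```text
time_s: 15.15
tcp_pos: [0.4867, 0.2083, 0.2703]
eef_rot: [-179.9, 0.0, -84.6]
contact_force: [1.5, 0.7, -0.4]
gripper_width: 0.0116
gripper_force: 25.0
```

>>> {"fn": "drive_tool", "kwargs": {
  "commands": [
    {"tx": -0.049,"ty": 0.142,"tz": 0,"turn": 0,"hand": 1},
    {"tx": -0.049,"ty": 0.142,"tz": 0,"turn": 0,"hand": 1},
    {"tx": -0.049,"ty": 0.142,"tz": 0,"turn": 0,"hand": 1},
    {"tx": -0.049,"ty": 0.142,"tz": -0.08,"turn": 0,"hand": 1},
    {"tx": -0.049,"ty": 0.142,"tz": -0.16,"turn": 0,"hand": 1},
    {"tx": -0.049,"ty": 0.142,"tz": -0.24,"turn": 0,"hand": 1},
    {"tx": -0.049,"ty": 0.142,"tz": -0.32,"turn": 0,"hand": 1},
    {"tx": -0.049,"ty": 0.142,"tz": -0.38,"turn": 0,"hand": 1},
    {"tx": -0.049,"ty": 0.142,"tz": -0.4,"turn": 0,"hand": 1},
    {"tx": -0.049,"ty": 0.142,"tz": -0.4,"turn": 0,"hand": 1}
  ]
}}

```text
time_s: 16.15
tcp_pos: [0.4578, 0.2908, 0.0287]
eef_rot: [179.9, -0.1, -84.6]
contact_force: [-0.5, 0.4, 0.2]
gripper_width: 0.0114
gripper_force: 25.0
```

>>> {"fn": "drive_tool", "kwargs": {
  "commands": [
    {"tx": 0,"ty": 0,"tz": -0.01,"turn": 0,"hand": 1},
    {"tx": 0,"ty": 0,"tz": -0.01,"turn": 0,"hand": 1},
    {"tx": 0,"ty": 0,"tz": -0.01,"turn": 0,"hand": 0.55},
    {"tx": 0,"ty": 0,"tz": -0.01,"turn": 0,"hand": 0.55},
    {"tx": 0,"ty": 0,"tz": -0.01,"turn": 0,"hand": 0.55},
    {"tx": 0,"ty": 0,"tz": 0.07,"turn": 0,"hand": 0.55},
    {"tx": 0,"ty": 0,"tz": 0.15,"turn": 0,"hand": 0.5},
    {"tx": 0,"ty": 0,"tz": 0.23,"turn": 0,"hand": 0.5},
    {"tx": 0,"ty": 0,"tz": 0.31,"turn": 0,"hand": 0.5},
    {"tx": 0,"ty": 0,"tz": 0.39,"turn": 0,"hand": 0.5}
  ]
}}

```text
time_s: 17.15
tcp_pos: [0.4579, 0.2914, 0.2667]
eef_rot: [-180.0, 0.1, -84.6]
contact_force: [1.9, 0.3, 0.2]
gripper_width: 0.0438
gripper_force: 0.0
```

>>> {"fn": "drive_tool", "kwargs": {
  "commands": [
    {"tx": 0.178,"ty": -0.47,"tz": 0,"turn": 0,"hand": 0.5},
    {"tx": 0.178,"ty": -0.47,"tz": 0,"turn": 0,"hand": 0.5},
    {"tx": 0.178,"ty": -0.47,"tz": 0,"turn": 0,"hand": 0.5},
    {"tx": 0.178,"ty": -0.47,"tz": 0,"turn": 0,"hand": 0.5},
    {"tx": 0.178,"ty": -0.47,"tz": 0,"turn": 0,"hand": 0.5},
    {"tx": 0.178,"ty": -0.47,"tz": 0,"turn": 0,"hand": 0.5},
    {"tx": 0.178,"ty": -0.47,"tz": 0,"turn": 0,"hand": 0.5},
    {"tx": 0.178,"ty": -0.47,"tz": 0,"turn": 0,"hand": 0.5},
    {"tx": 0.178,"ty": -0.47,"tz": -0.08,"turn": 0,"hand": 0.5},
    {"tx": 0.178,"ty": -0.47,"tz": -0.16,"turn": 0,"hand": 0.5}
  ]
}}

```text
time_s: 18.15
tcp_pos: [0.5658, 0.0112, 0.1686]
eef_rot: [-179.7, 0.1, -84.5]
contact_force: [0.6, 0.6, -0.6]
gripper_width: 0.0436
gripper_force: 0.0
```

>>> {"fn": "drive_tool", "kwargs": {
  "commands": [
    {"tx": 0,"ty": 0,"tz": -0.08,"turn": 0,"hand": 0.5},
    {"tx": 0,"ty": 0,"tz": -0.15,"turn": 0,"hand": 0.5},
    {"tx": 0,"ty": 0,"tz": -0.173,"turn": 0,"hand": 0.5},
    {"tx": 0,"ty": 0,"tz": -0.173,"turn": 0,"hand": 0.5},
    {"tx": 0,"ty": 0,"tz": -0.173,"turn": 0,"hand": 1},
    {"tx": 0,"ty": 0,"tz": -0.173,"turn": 0,"hand": 1},
    {"tx": 0,"ty": 0,"tz": -0.173,"turn": 0,"hand": 1},
    {"tx": 0,"ty": 0,"tz": -0.173,"turn": 0,"hand": 1},
    {"tx": 0,"ty": 0,"tz": -0.173,"turn": 0,"hand": 1},
    {"tx": 0,"ty": 0,"tz": -0.173,"turn": 0,"hand": 1}
  ]
}}

```text
time_s: 19.15
tcp_pos: [0.5645, 0.0097, 0.0644]
eef_rot: [180.0, 0.0, -84.6]
contact_force: [-3.8, 1.5, 4.2]
gripper_width: 0.0113
gripper_force: 25.0
```

>>> {"fn": "drive_tool", "kwargs": {
  "commands": [
    {"tx": 0,"ty": 0,"tz": 0.05,"turn": 0,"hand": 1},
    {"tx": 0,"ty": 0,"tz": 0.12,"turn": 0,"hand": 1},
    {"tx": 0,"ty": 0,"tz": 0.2,"turn": 0,"hand": 1},
    {"tx": 0,"ty": 0,"tz": 0.28,"turn": 0,"hand": 1},
    {"tx": 0,"ty": 0,"tz": 0.343,"turn": 0,"hand": 1},
    {"tx": -0.171,"ty": 0.424,"tz": 0.343,"turn": 0,"hand": 1},
    {"tx": -0.171,"ty": 0.424,"tz": 0.343,"turn": 0,"hand": 1},
    {"tx": -0.171,"ty": 0.424,"tz": 0.343,"turn": 0,"hand": 1},
    {"tx": -0.171,"ty": 0.424,"tz": 0.343,"turn": 0,"hand": 1},
    {"tx": -0.171,"ty": 0.424,"tz": 0.343,"turn": 0,"hand": 1}
  ]
}}

```text
time_s: 20.15
tcp_pos: [0.4706, 0.2432, 0.2703]
eef_rot: [-179.9, 0.0, -84.6]
contact_force: [1.1, -0.7, -1.0]
gripper_width: 0.0114
gripper_force: 25.0
```

>>> {"fn": "drive_tool", "kwargs": {
  "commands": [
    {"tx": -0.015,"ty": 0.037,"tz": 0,"turn": 0,"hand": 1},
    {"tx": -0.015,"ty": 0.037,"tz": 0,"turn": 0,"hand": 1},
    {"tx": -0.015,"ty": 0.037,"tz": 0,"turn": 0,"hand": 1},
    {"tx": -0.015,"ty": 0.037,"tz": -0.08,"turn": 0,"hand": 1},
    {"tx": -0.015,"ty": 0.037,"tz": -0.16,"turn": 0,"hand": 1},
    {"tx": -0.015,"ty": 0.037,"tz": -0.24,"turn": 0,"hand": 1},
    {"tx": -0.015,"ty": 0.037,"tz": -0.32,"turn": 0,"hand": 1},
    {"tx": -0.015,"ty": 0.037,"tz": -0.38,"turn": 0,"hand": 1},
    {"tx": -0.015,"ty": 0.037,"tz": -0.4,"turn": 0,"hand": 1},
    {"tx": -0.015,"ty": 0.037,"tz": -0.4,"turn": 0,"hand": 1}
  ]
}}

```text
time_s: 21.15
tcp_pos: [0.4624, 0.2623, 0.0288]
eef_rot: [179.9, -0.1, -84.7]
contact_force: [-0.1, 0.5, 0.1]
gripper_width: 0.0115
gripper_force: 25.0
```

>>> {"fn": "drive_tool", "kwargs": {
  "commands": [
    {"tx": 0,"ty": 0,"tz": -0.01,"turn": 0,"hand": 1},
    {"tx": 0,"ty": 0,"tz": -0.01,"turn": 0,"hand": 1},
    {"tx": 0,"ty": 0,"tz": -0.01,"turn": 0,"hand": 0.55},
    {"tx": 0,"ty": 0,"tz": -0.01,"turn": 0,"hand": 0.55},
    {"tx": 0,"ty": 0,"tz": -0.01,"turn": 0,"hand": 0.55},
    {"tx": 0,"ty": 0,"tz": 0.07,"turn": 0,"hand": 0.55},
    {"tx": 0,"ty": 0,"tz": 0.15,"turn": 0,"hand": 0.4},
    {"tx": 0,"ty": 0,"tz": 0.23,"turn": 0,"hand": 0.4},
    {"tx": 0,"ty": 0,"tz": 0.31,"turn": 0,"hand": 0.4},
    {"tx": 0,"ty": 0,"tz": 0.39,"turn": 0,"hand": 0.4}
  ]
}}

```text
time_s: 22.15
tcp_pos: [0.4621, 0.2635, 0.2666]
eef_rot: [-180.0, 0.0, -84.6]
contact_force: [1.6, 0.9, -1.1]
gripper_width: 0.0524
gripper_force: 0.0
```

```bash
python3 - <<'E'
from h import *
c=cap("side")
a=cv2.resize(c["frame"][140:260,160:340,::-1],None,fx=4.4,fy=4.4); cv2.imwrite("pics/s3.png",a)
E
```

```text
(no output)
```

View pics/s3.png

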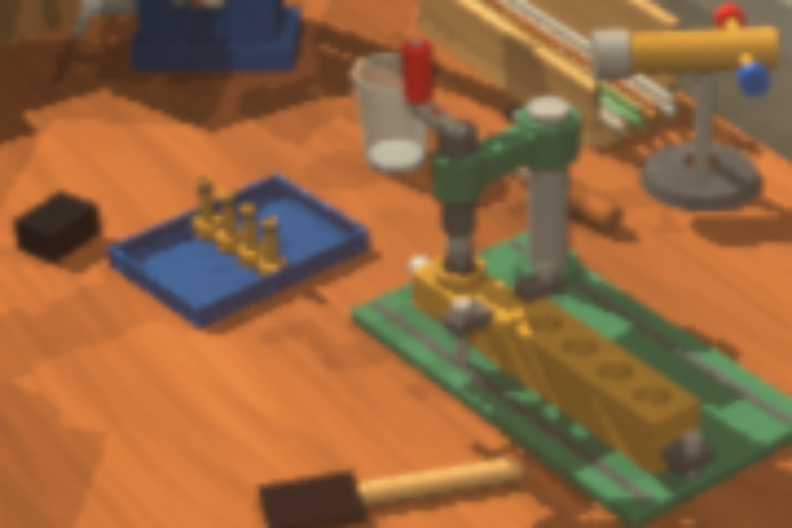

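All four jets stand in the tray, at crop (205–270, 190–265). Next is the crank knob.

>>> {"fn": "drive_tool", "kwargs": {
  "commands": [
    {"tx": 0.151,"ty": -0.158,"tz": 0,"turn": 0,"hand": 0.4},
    {"tx": 0.151,"ty": -0.158,"tz": 0,"turn": 0,"hand": 0.4},
    {"tx": 0.151,"ty": -0.158,"tz": 0,"turn": 0,"hand": 0.4},
    {"tx": 0.151,"ty": -0.158,"tz": 0,"turn": 0,"hand": 0.4},
    {"tx": 0.151,"ty": -0.158,"tz": -0.03,"turn": 0,"hand": 0.4},
    {"tx": 0.151,"ty": -0.158,"tz": -0.06,"turn": 0,"hand": 0.4},
    {"tx": 0.151,"ty": -0.158,"tz": -0.1,"turn": 0,"hand": 0.4},
    {"tx": 0.151,"ty": -0.158,"tz": -0.1,"turn": 0,"hand": 0.4}
  ]
}}

```text
time_s: 23.0
tcp_pos: [0.5509, 0.1685, 0.2011]
eef_rot: [179.7, -0.1, -84.6]
contact_force: [-0.6, -0.1, -0.5]
gripper_width: 0.0529
gripper_force: 0.0
```

>>> {"fn": "drive_tool", "kwargs": {
  "commands": [
    {"tx": 0,"ty": 0,"tz": 0,"turn": 0,"hand": 0.6},
    {"tx": 0,"ty": 0,"tz": 0,"turn": 0,"hand": 0.8},
    {"tx": 0,"ty": 0,"tz": 0,"turn": 0,"hand": 1},
    {"tx": 0,"ty": 0,"tz": 0,"turn": 0,"hand": 1},
    {"tx": 0,"ty": 0,"tz": 0,"turn": 0,"hand": 1},
    {"tx": 0,"ty": 0,"tz": 0,"turn": 0,"hand": 1}
  ],
  "grip_force": 25
}}

```text
time_s: 23.6
tcp_pos: [0.5533, 0.1692, 0.2047]
eef_rot: [-179.9, 0.0, -84.6]
contact_force: [-1.6, 0.7, 4.4]
gripper_width: 0.0232
gripper_force: 25.0
```

```bash
python3 - <<'E'
from h import *
c=cap("side")
a=cv2.resize(c["frame"][110:230,190:340,::-1],None,fx=5,fy=5); cv2.imwrite("pics/s4.png",a)
E
```

```text
(no output)
```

View pics/s4.png

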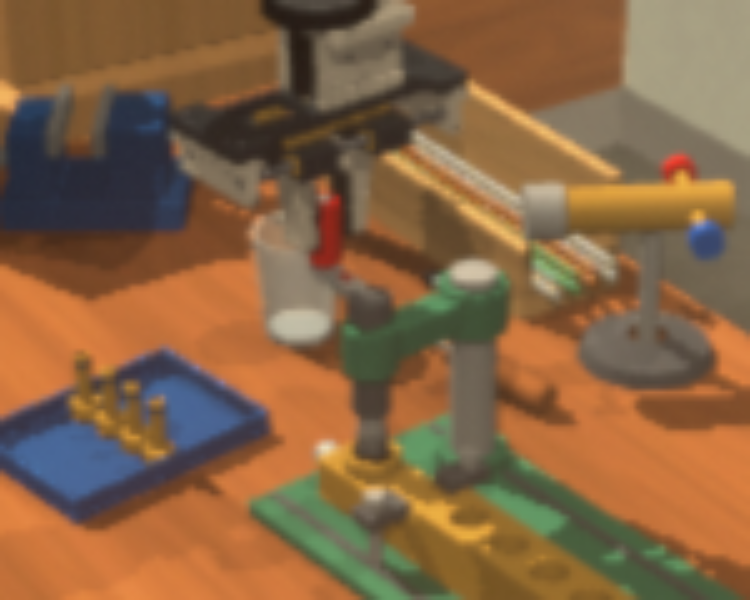

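The knob is gripped: width is 23 mm and the forces are small. Next I'll compute the arc offsets.

```bash
cat > arc.py <<'E'
import numpy as np
def arc(a,b,n,hold,r=55):
    A=np.radians(a); out=[]
    for i in list(range(1,n+1))+[n]*hold:
        p=np.radians(a+(b-a)*i/n)
        out.append('{"tx": %.3f, "ty": %.3f, "tz": %.4f, "turn": 0, "hand": 1}'%(r*(np.sin(p)-np.sin(A))/600,r*(np.cos(p)-np.cos(A))/600,-1.8*np.degrees(p-A)/360/600))
    print(a,b,"["+", ".join(out)+"]")
E
python3 -c "
from arc import arc
arc(-1.7,186,8,2);arc(186,98,6,2);arc(98,279,8,2);arc(279,189,6,2);arc(189,370,8,2);arc(370,279,6,2);arc(279,437,8,2)
arc(437,257,8,0);arc(257,77,8,0);arc(77,-1.7,5,2)"
```

```text
-1.7 186 [{"tx": 0.037, "ty": -0.006, "tz": -0.0002, "turn": 0, "hand": 1}, {"tx": 0.068, "ty": -0.027, "tz": -0.0004, "turn": 0, "hand": 1}, {"tx": 0.088, "ty": -0.058, "tz": -0.0006, "turn": 0, "hand": 1}, {"tx": 0.094, "ty": -0.095, "tz": -0.0008, "turn": 0, "hand": 1}, {"tx": 0.085, "ty": -0.131, "tz": -0.0010, "turn": 0, "hand": 1}, {"tx": 0.063, "ty": -0.161, "tz": -0.0012, "turn": 0, "hand": 1}, {"tx": 0.030, "ty": -0.179, "tz": -0.0014, "turn": 0, "hand": 1}, {"tx": -0.007, "ty": -0.183, "tz": -0.0016, "turn": 0, "hand": 1}, {"tx": -0.007, "ty": -0.183, "tz": -0.0016, "turn": 0, "hand": 1}, {"tx": -0.007, "ty": -0.183, "tz": -0.0016, "turn": 0, "hand": 1}]
186 98 [{"tx": 0.023, "ty": 0.001, "tz": 0.0001, "turn": 0, "hand": 1}, {"tx": 0.046, "ty": 0.007, "tz": 0.0002, "turn": 0, "hand": 1}, {"tx": 0.066, "ty": 0.019, "tz": 0.0004, "turn": 0, "hand": 1}, {"tx": 0.082, "ty": 0.036, "tz": 0.0005, "turn": 0, "hand": 1}, {"tx": 0.094, "ty": 0.056, "tz": 0.0006, "turn": 0, "hand": 1}, {"tx": 0.100, "ty": 0.078, "tz": 0.0007, "turn": 0, "hand": 1}, {"tx": 0.100, "ty": 0.078, "tz": 0.
[... 3979 characters left out ...]
0.054, "tz": 0.0009, "turn": 0, "hand": 1}, {"tx": 0.167, "ty": -0.028, "tz": 0.0011, "turn": 0, "hand": 1}, {"tx": 0.180, "ty": 0.005, "tz": 0.0013, "turn": 0, "hand": 1}, {"tx": 0.179, "ty": 0.041, "tz": 0.0015, "turn": 0, "hand": 1}]
77 -1.7 [{"tx": -0.009, "ty": 0.023, "tz": 0.0001, "turn": 0, "hand": 1}, {"tx": -0.024, "ty": 0.044, "tz": 0.0003, "turn": 0, "hand": 1}, {"tx": -0.044, "ty": 0.059, "tz": 0.0004, "turn": 0, "hand": 1}, {"tx": -0.067, "ty": 0.068, "tz": 0.0005, "turn": 0, "hand": 1}, {"tx": -0.092, "ty": 0.071, "tz": 0.0007, "turn": 0, "hand": 1}, {"tx": -0.092, "ty": 0.071, "tz": 0.0007, "turn": 0, "hand": 1}, {"tx": -0.092, "ty": 0.071, "tz": 0.0007, "turn": 0, "hand": 1}]
```

>>> {"fn": "drive_tool", "kwargs": {
  "commands": [
    {"tx": 0.037,"ty": -0.006,"tz": -0.0002,"turn": 0,"hand": 1},
    {"tx": 0.068,"ty": -0.027,"tz": -0.0004,"turn": 0,"hand": 1},
    {"tx": 0.088,"ty": -0.058,"tz": -0.0006,"turn": 0,"hand": 1},
    {"tx": 0.094,"ty": -0.095,"tz": -0.0008,"turn": 0,"hand": 1},
    {"tx": 0.085,"ty": -0.131,"tz": -0.001,"turn": 0,"hand": 1},
    {"tx": 0.063,"ty": -0.161,"tz": -0.0012,"turn": 0,"hand": 1},
    {"tx": 0.03,"ty": -0.179,"tz": -0.0014,"turn": 0,"hand": 1},
    {"tx": -0.007,"ty": -0.183,"tz": -0.0016,"turn": 0,"hand": 1},
    {"tx": -0.007,"ty": -0.183,"tz": -0.0016,"turn": 0,"hand": 1},
    {"tx": -0.007,"ty": -0.183,"tz": -0.0016,"turn": 0,"hand": 1}
  ]
}}

```text
time_s: 24.65
tcp_pos: [0.5488, 0.0592, 0.2037]
eef_rot: [-180.0, 0.0, -84.6]
contact_force: [-2.0, 1.4, 6.6]
gripper_width: 0.0235
gripper_force: 25.0
```

>>> {"fn": "drive_tool", "kwargs": {
  "commands": [
    {"tx": 0.023,"ty": 0.001,"tz": 0.0001,"turn": 0,"hand": 1},
    {"tx": 0.046,"ty": 0.007,"tz": 0.0002,"turn": 0,"hand": 1},
    {"tx": 0.066,"ty": 0.019,"tz": 0.0004,"turn": 0,"hand": 1},
    {"tx": 0.082,"ty": 0.036,"tz": 0.0005,"turn": 0,"hand": 1},
    {"tx": 0.094,"ty": 0.056,"tz": 0.0006,"turn": 0,"hand": 1},
    {"tx": 0.1,"ty": 0.078,"tz": 0.0007,"turn": 0,"hand": 1},
    {"tx": 0.1,"ty": 0.078,"tz": 0.0007,"turn": 0,"hand": 1},
    {"tx": 0.1,"ty": 0.078,"tz": 0.0007,"turn": 0,"hand": 1}
  ]
}}

```text
time_s: 25.45
tcp_pos: [0.6083, 0.1066, 0.204]
eef_rot: [179.9, -0.0, -84.5]
contact_force: [-9.7, 3.8, 11.7]
gripper_width: 0.0234
gripper_force: 25.0
```

>>> {"fn": "drive_tool", "kwargs": {
  "commands": [
    {"tx": -0.012,"ty": -0.034,"tz": -0.0002,"turn": 0,"hand": 1},
    {"tx": -0.036,"ty": -0.061,"tz": -0.0004,"turn": 0,"hand": 1},
    {"tx": -0.068,"ty": -0.076,"tz": -0.0006,"turn": 0,"hand": 1},
    {"tx": -0.104,"ty": -0.078,"tz": -0.0008,"turn": 0,"hand": 1},
    {"tx": -0.138,"ty": -0.066,"tz": -0.0009,"turn": 0,"hand": 1},
    {"tx": -0.165,"ty": -0.041,"tz": -0.0011,"turn": 0,"hand": 1},
    {"tx": -0.18,"ty": -0.009,"tz": -0.0013,"turn": 0,"hand": 1},
    {"tx": -0.181,"ty": 0.027,"tz": -0.0015,"turn": 0,"hand": 1},
    {"tx": -0.181,"ty": 0.027,"tz": -0.0015,"turn": 0,"hand": 1},
    {"tx": -0.181,"ty": 0.027,"tz": -0.0015,"turn": 0,"hand": 1}
  ]
}}

```text
time_s: 26.45
tcp_pos: [0.4995, 0.1231, 0.2032]
eef_rot: [179.9, 0.0, -84.5]
contact_force: [-12.8, 4.6, 15.3]
gripper_width: 0.0235
gripper_force: 25.0
```

>>> {"fn": "drive_tool", "kwargs": {
  "commands": [
    {"tx": -0.001,"ty": -0.024,"tz": 0.0001,"turn": 0,"hand": 1},
    {"tx": 0.005,"ty": -0.047,"tz": 0.0003,"turn": 0,"hand": 1},
    {"tx": 0.016,"ty": -0.068,"tz": 0.0004,"turn": 0,"hand": 1},
    {"tx": 0.033,"ty": -0.086,"tz": 0.0005,"turn": 0,"hand": 1},
    {"tx": 0.053,"ty": -0.098,"tz": 0.0006,"turn": 0,"hand": 1},
    {"tx": 0.076,"ty": -0.105,"tz": 0.0008,"turn": 0,"hand": 1},
    {"tx": 0.076,"ty": -0.105,"tz": 0.0008,"turn": 0,"hand": 1},
    {"tx": 0.076,"ty": -0.105,"tz": 0.0008,"turn": 0,"hand": 1}
  ]
}}

```text
time_s: 27.25
tcp_pos: [0.5486, 0.0593, 0.2038]
eef_rot: [-179.8, -0.0, -84.6]
contact_force: [2.1, -0.2, 4.9]
gripper_width: 0.0236
gripper_force: 25.0
```

>>> {"fn": "drive_tool", "kwargs": {
  "commands": [
    {"tx": -0.034,"ty": 0.012,"tz": -0.0002,"turn": 0,"hand": 1},
    {"tx": -0.06,"ty": 0.037,"tz": -0.0004,"turn": 0,"hand": 1},
    {"tx": -0.075,"ty": 0.07,"tz": -0.0006,"turn": 0,"hand": 1},
    {"tx": -0.076,"ty": 0.106,"tz": -0.0008,"turn": 0,"hand": 1},
    {"tx": -0.063,"ty": 0.139,"tz": -0.0009,"turn": 0,"hand": 1},
    {"tx": -0.039,"ty": 0.165,"tz": -0.0011,"turn": 0,"hand": 1},
    {"tx": -0.006,"ty": 0.18,"tz": -0.0013,"turn": 0,"hand": 1},
    {"tx": 0.03,"ty": 0.181,"tz": -0.0015,"turn": 0,"hand": 1},
    {"tx": 0.03,"ty": 0.181,"tz": -0.0015,"turn": 0,"hand": 1},
    {"tx": 0.03,"ty": 0.181,"tz": -0.0015,"turn": 0,"hand": 1}
  ]
}}

```text
time_s: 28.25
tcp_pos: [0.5665, 0.1677, 0.2028]
eef_rot: [-179.9, -0.1, -84.6]
contact_force: [2.2, -1.4, 6.9]
gripper_width: 0.0235
gripper_force: 25.0
```

>>> {"fn": "drive_tool", "kwargs": {
  "commands": [
    {"tx": -0.024,"ty": 0.001,"tz": 0.0001,"turn": 0,"hand": 1},
    {"tx": -0.048,"ty": -0.004,"tz": 0.0003,"turn": 0,"hand": 1},
    {"tx": -0.069,"ty": -0.016,"tz": 0.0004,"turn": 0,"hand": 1},
    {"tx": -0.087,"ty": -0.032,"tz": 0.0005,"turn": 0,"hand": 1},
    {"tx": -0.1,"ty": -0.053,"tz": 0.0006,"turn": 0,"hand": 1},
    {"tx": -0.106,"ty": -0.076,"tz": 0.0008,"turn": 0,"hand": 1},
    {"tx": -0.106,"ty": -0.076,"tz": 0.0008,"turn": 0,"hand": 1},
    {"tx": -0.106,"ty": -0.076,"tz": 0.0008,"turn": 0,"hand": 1}
  ]
}}

```text
time_s: 29.05
tcp_pos: [0.4992, 0.1213, 0.2032]
eef_rot: [179.8, -0.1, -84.6]
contact_force: [-11.1, 0.1, 14.2]
gripper_width: 0.0236
gripper_force: 25.0
```

>>> {"fn": "drive_tool", "kwargs": {
  "commands": [
    {"tx": 0.01,"ty": 0.03,"tz": -0.0002,"turn": 0,"hand": 1},
    {"tx": 0.03,"ty": 0.054,"tz": -0.0003,"turn": 0,"hand": 1},
    {"tx": 0.057,"ty": 0.071,"tz": -0.0005,"turn": 0,"hand": 1},
    {"tx": 0.087,"ty": 0.077,"tz": -0.0007,"turn": 0,"hand": 1},
    {"tx": 0.118,"ty": 0.073,"tz": -0.0008,"turn": 0,"hand": 1},
    {"tx": 0.146,"ty": 0.058,"tz": -0.001,"turn": 0,"hand": 1},
    {"tx": 0.168,"ty": 0.035,"tz": -0.0012,"turn": 0,"hand": 1},
    {"tx": 0.18,"ty": 0.006,"tz": -0.0013,"turn": 0,"hand": 1},
    {"tx": 0.18,"ty": 0.006,"tz": -0.0013,"turn": 0,"hand": 1},
    {"tx": 0.18,"ty": 0.006,"tz": -0.0013,"turn": 0,"hand": 1}
  ]
}}

```text
time_s: 30.05
tcp_pos: [0.6074, 0.1243, 0.2023]
eef_rot: [179.8, -0.1, -84.6]
contact_force: [-9.2, -1.9, 11.6]
gripper_width: 0.0233
gripper_force: 25.0
```

>>> {"fn": "drive_tool", "kwargs": {
  "commands": [
    {"tx": 0.001,"ty": -0.008,"tz": 0,"turn": 0,"hand": 1},
    {"tx": 0.001,"ty": -0.008,"tz": 0,"turn": 0,"hand": 1},
    {"tx": 0.001,"ty": -0.008,"tz": 0,"turn": 0,"hand": 1}
  ]
}}

```text
time_s: 30.35
tcp_pos: [0.6077, 0.1236, 0.2023]
eef_rot: [179.9, 0.2, -84.5]
contact_force: [-13.2, 13.0, 13.0]
gripper_width: 0.0235
gripper_force: 25.0
```

>>> {"fn": "drive_tool", "kwargs": {
  "commands": [
    {"tx": -0.001,"ty": 0.008,"tz": 0,"turn": 0,"hand": 1},
    {"tx": -0.001,"ty": 0.008,"tz": 0,"turn": 0,"hand": 1}
  ]
}}

```text
time_s: 30.55
tcp_pos: [0.6072, 0.1254, 0.2023]
eef_rot: [179.8, -0.1, -84.5]
contact_force: [-9.8, -0.3, 13.1]
gripper_width: 0.0234
gripper_force: 25.0
```

The stop is confirmed: y barely moved while the force rose to 13 N. Winding back.

>>> {"fn": "drive_tool", "kwargs": {
  "commands": [
    {"tx": -0.015,"ty": 0.033,"tz": 0.0002,"turn": 0,"hand": 1},
    {"tx": -0.041,"ty": 0.057,"tz": 0.0004,"turn": 0,"hand": 1},
    {"tx": -0.074,"ty": 0.07,"tz": 0.0006,"turn": 0,"hand": 1},
    {"tx": -0.11,"ty": 0.069,"tz": 0.0008,"turn": 0,"hand": 1},
    {"tx": -0.143,"ty": 0.054,"tz": 0.0009,"turn": 0,"hand": 1},
    {"tx": -0.167,"ty": 0.028,"tz": 0.0011,"turn": 0,"hand": 1},
    {"tx": -0.18,"ty": -0.005,"tz": 0.0013,"turn": 0,"hand": 1},
    {"tx": -0.179,"ty": -0.041,"tz": 0.0015,"turn": 0,"hand": 1}
  ]
}}

```text
time_s: 31.35
tcp_pos: [0.4996, 0.101, 0.2033]
eef_rot: [179.9, 0.0, -84.5]
contact_force: [-0.9, 1.9, 6.1]
gripper_width: 0.0234
gripper_force: 25.0
```

>>> {"fn": "drive_tool", "kwargs": {
  "commands": [
    {"tx": 0.015,"ty": -0.033,"tz": 0.0002,"turn": 0,"hand": 1},
    {"tx": 0.041,"ty": -0.057,"tz": 0.0004,"turn": 0,"hand": 1},
    {"tx": 0.074,"ty": -0.07,"tz": 0.0006,"turn": 0,"hand": 1},
    {"tx": 0.11,"ty": -0.069,"tz": 0.0008,"turn": 0,"hand": 1},
    {"tx": 0.143,"ty": -0.054,"tz": 0.0009,"turn": 0,"hand": 1},
    {"tx": 0.167,"ty": -0.028,"tz": 0.0011,"turn": 0,"hand": 1},
    {"tx": 0.18,"ty": 0.005,"tz": 0.0013,"turn": 0,"hand": 1},
    {"tx": 0.179,"ty": 0.041,"tz": 0.0015,"turn": 0,"hand": 1}
  ]
}}

```text
time_s: 32.15
tcp_pos: [0.6078, 0.124, 0.204]
eef_rot: [179.7, -0.2, -84.6]
contact_force: [-15.4, -7.2, 16.7]
gripper_width: 0.0239
gripper_force: 25.0
```

>>> {"fn": "drive_tool", "kwargs": {
  "commands": [
    {"tx": -0.009,"ty": 0.023,"tz": 0.0001,"turn": 0,"hand": 1},
    {"tx": -0.024,"ty": 0.044,"tz": 0.0003,"turn": 0,"hand": 1},
    {"tx": -0.044,"ty": 0.059,"tz": 0.0004,"turn": 0,"hand": 1},
    {"tx": -0.067,"ty": 0.068,"tz": 0.0005,"turn": 0,"hand": 1},
    {"tx": -0.092,"ty": 0.071,"tz": 0.0007,"turn": 0,"hand": 1},
    {"tx": -0.092,"ty": 0.071,"tz": 0.0007,"turn": 0,"hand": 1},
    {"tx": -0.092,"ty": 0.071,"tz": 0.0007,"turn": 0,"hand": 1}
  ]
}}

```text
time_s: 32.85
tcp_pos: [0.553, 0.1661, 0.2046]
eef_rot: [179.9, -0.2, -84.6]
contact_force: [-2.9, -6.9, 8.4]
gripper_width: 0.0234
gripper_force: 25.0
```

>>> {"fn": "drive_tool", "kwargs": {
  "commands": [
    {"tx": 0,"ty": 0,"tz": 0,"turn": 0,"hand": 0.4},
    {"tx": 0,"ty": 0,"tz": 0,"turn": 0,"hand": 0.4},
    {"tx": 0,"ty": 0,"tz": 0,"turn": 0,"hand": 0.4},
    {"tx": 0,"ty": 0,"tz": 0.05,"turn": 0,"hand": 0.4},
    {"tx": 0,"ty": 0,"tz": 0.13,"turn": 0,"hand": 0.4},
    {"tx": -0.05,"ty": -0.2,"tz": 0.13,"turn": 0.3,"hand": 0.4},
    {"tx": -0.05,"ty": -0.2,"tz": 0.13,"turn": 0.3,"hand": 0.4},
    {"tx": -0.05,"ty": -0.2,"tz": 0.13,"turn": 0.3,"hand": 0.4},
    {"tx": -0.05,"ty": -0.2,"tz": 0.13,"turn": 0.3,"hand": 0.4},
    {"tx": -0.05,"ty": -0.2,"tz": 0.13,"turn": 0.3,"hand": 0.4}
  ]
}}

```text
time_s: 33.85
tcp_pos: [0.5232, 0.0481, 0.282]
eef_rot: [-180.0, 0.0, -57.7]
contact_force: [0.3, 0.8, -0.3]
gripper_width: 0.0525
gripper_force: 0.0
```

```bash
python3 - <<'E'
from h import *
s=r.get_state(); print(s["tcp_pos"],s["eef_rot"],s["joints"].round(1))
c=cap("top"); f=c["frame"]
hsv=cv2.cvtColor(f,cv2.COLOR_RGB2HSV)
for t in r.trace("stone","top"):
    print(round(t["score"],2),np.round(t["extent"]))
# wood bar on felt: saturated warm pixels inside board
k=6; a=f[178:260,325:400,::-1]; A=cv2.resize(a,None,fx=k,fy=k,interpolation=cv2.INTER_CUBIC)
B=cv2.resize(f[140:230,185:325,::-1],None,fx=5.7,fy=5.7,interpolation=cv2.INTER_CUBIC)
h=cv2.cvtColor(A,cv2.COLOR_BGR2HSV); m=((h[...,0]>10)&(h[...,0]<30)&(h[...,1]>60)&(h[...,2]>120)).astype(np.uint8)
poly=np.array([w2p(c,[x/1000,y/1000,.012])for x,y in((572,-233),(598,-364),(424,-401),(398,-272))])
pm=np.zeros_like(m); cv2.fillPoly(pm,[((poly-[325,178]+.5)*k).astype(np.int32)],1); m&=pm
n,l,st,_=cv2.connectedComponentsWithStats(m); i=1+np.argmax(st[1:,4]); ys,xs=np.where(l==i)
W=np.array([p2w(c,325+(x+.5)/k-.5,178+(y+.5)/k-.5,.06)[:2] for x,y in zip(xs[::5],ys[::5])],np.float32)*1000
print(cv2.minAreaRect(W),W.mean(0))
cv2.imwrite("pics/z5.png",A); H=np.zeros((max(A.shape[0],B.shape[0]),1,3),np.uint8)
E
```

```text
[0.52322543 0.04810239 0.28199777] [-1.79985441e+02  6.85396660e-03 -5.77154343e+01] [ 26.7   4.5 -12.9  -0.  -72.6   5.6]
0.91 [405. 266. 433. 300.]
0.88 [351. 202. 370. 237.]
0.88 [354. 274. 388. 293.]
0.78 [305. 270. 338. 304.]
((496.21527099609375, -303.74615478515625), (29.403671264648438, 89.57279968261719), 89.29273986816406) [ 494.8473  -304.38287]
```

View pics/z5.png

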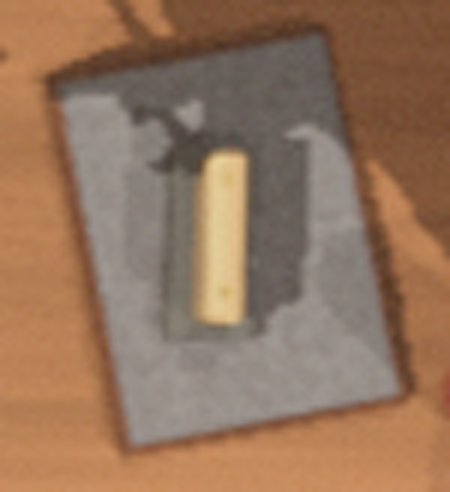

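The stone has not moved: bar centre is at crop (226,237), which is world (495,-306), yaw about -1°. Going to it.

>>> {"fn": "drive_tool", "kwargs": {
  "commands": [
    {"tx": -0.047,"ty": -0.59,"tz": 0,"turn": 0.628,"hand": 0.4},
    {"tx": -0.047,"ty": -0.59,"tz": 0,"turn": 0.628,"hand": 0.4},
    {"tx": -0.047,"ty": -0.59,"tz": 0,"turn": 0.628,"hand": 0.4},
    {"tx": -0.047,"ty": -0.59,"tz": 0,"turn": 0.628,"hand": 0.4},
    {"tx": -0.047,"ty": -0.59,"tz": 0,"turn": 0.628,"hand": 0.4},
    {"tx": -0.047,"ty": -0.59,"tz": 0,"turn": 0.628,"hand": 0.4},
    {"tx": -0.047,"ty": -0.59,"tz": 0,"turn": 0.628,"hand": 0.4},
    {"tx": -0.047,"ty": -0.59,"tz": 0,"turn": 0.628,"hand": 0.4},
    {"tx": -0.047,"ty": -0.59,"tz": -0.08,"turn": 0.628,"hand": 0.4},
    {"tx": -0.047,"ty": -0.59,"tz": -0.16,"turn": 0.628,"hand": 0.4}
  ]
}}

```text
time_s: 34.95
tcp_pos: [0.4962, -0.3066, 0.1852]
eef_rot: [180.0, -0.1, -1.2]
contact_force: [0.8, 0.1, -1.4]
gripper_width: 0.0526
gripper_force: 0.0
```

>>> {"fn": "drive_tool", "kwargs": {
  "commands": [
    {"tx": 0,"ty": 0,"tz": -0.08,"turn": 0,"hand": 0.4},
    {"tx": 0,"ty": 0,"tz": -0.16,"turn": 0,"hand": 0.4},
    {"tx": 0,"ty": 0,"tz": -0.23,"turn": 0,"hand": 0.4},
    {"tx": 0,"ty": 0,"tz": -0.258,"turn": 0,"hand": 0.4},
    {"tx": 0,"ty": 0,"tz": -0.258,"turn": 0,"hand": 0.4}
  ]
}}

```text
time_s: 35.45
tcp_pos: [0.4934, -0.3043, 0.0275]
eef_rot: [-179.9, 0.4, -1.1]
contact_force: [0.5, -0.0, -0.2]
gripper_width: 0.0526
gripper_force: 0.0
```

>>> {"fn": "drive_tool", "kwargs": {
  "commands": [
    {"tx": 0,"ty": 0,"tz": 0,"turn": 0,"hand": 0.7},
    {"tx": 0,"ty": 0,"tz": 0,"turn": 0,"hand": 0.85},
    {"tx": 0,"ty": 0,"tz": 0,"turn": 0,"hand": 1},
    {"tx": 0,"ty": 0,"tz": 0,"turn": 0,"hand": 1},
    {"tx": 0,"ty": 0,"tz": 0,"turn": 0,"hand": 1},
    {"tx": 0,"ty": 0,"tz": 0,"turn": 0,"hand": 1}
  ],
  "grip_force": 40
}}

```text
time_s: 36.05
tcp_pos: [0.4957, -0.3061, 0.0323]
eef_rot: [180.0, -0.1, -1.1]
contact_force: [-0.5, -0.9, 7.2]
gripper_width: 0.0199
gripper_force: 40.0
```

>>> {"fn": "drive_tool", "kwargs": {
  "commands": [
    {"tx": 0,"ty": 0,"tz": 0.04,"turn": 0,"hand": 1},
    {"tx": 0,"ty": 0,"tz": 0.1,"turn": 0,"hand": 1},
    {"tx": 0,"ty": 0,"tz": 0.16,"turn": 0,"hand": 1},
    {"tx": 0,"ty": 0,"tz": 0.213,"turn": 0,"hand": 1},
    {"tx": 0.02,"ty": 0.08,"tz": 0.213,"turn": -0.09,"hand": 1},
    {"tx": 0.04,"ty": 0.15,"tz": 0.213,"turn": -0.18,"hand": 1},
    {"tx": 0.05,"ty": 0.2,"tz": 0.213,"turn": -0.27,"hand": 1},
    {"tx": 0.06,"ty": 0.25,"tz": 0.213,"turn": -0.36,"hand": 1},
    {"tx": 0.07,"ty": 0.3,"tz": 0.213,"turn": -0.45,"hand": 1},
    {"tx": 0.08,"ty": 0.35,"tz": 0.213,"turn": -0.54,"hand": 1}
  ]
}}

```text
time_s: 37.05
tcp_pos: [0.5421, -0.0942, 0.1583]
eef_rot: [179.9, 0.1, -50.0]
contact_force: [0.9, -0.5, -2.9]
gripper_width: 0.02
gripper_force: 40.0
```

>>> {"fn": "drive_tool", "kwargs": {
  "commands": [
    {"tx": 0.01,"ty": 0.05,"tz": 0,"turn": -0.09,"hand": 1},
    {"tx": 0.02,"ty": 0.1,"tz": 0,"turn": -0.18,"hand": 1},
    {"tx": 0.037,"ty": 0.15,"tz": 0,"turn": -0.27,"hand": 1},
    {"tx": 0.037,"ty": 0.15,"tz": 0,"turn": -0.36,"hand": 1},
    {"tx": 0.037,"ty": 0.15,"tz": 0,"turn": -0.389,"hand": 1},
    {"tx": 0.037,"ty": 0.15,"tz": 0,"turn": -0.389,"hand": 1},
    {"tx": 0.037,"ty": 0.15,"tz": 0,"turn": -0.389,"hand": 1},
    {"tx": 0.037,"ty": 0.15,"tz": 0,"turn": -0.389,"hand": 1}
  ]
}}

```text
time_s: 37.85
tcp_pos: [0.5648, -0.0059, 0.1588]
eef_rot: [180.0, 0.0, -84.6]
contact_force: [0.4, 0.5, -3.1]
gripper_width: 0.02
gripper_force: 40.0
```

```bash
python3 - <<'E'
from h import *
s=r.get_state(); print(s["tcp_pos"],s["eef_rot"],s["contact_force"],s["gripper_width"])
c=cap("side"); u=w2p(c,s["tcp_pos"]).astype(int)
cv2.imwrite("pics/s6.png",cv2.resize(c["frame"][u[1]-50:u[1]+60,u[0]-75:u[0]+75,::-1],None,fx=5,fy=5))
E
```

```text
[ 0.56477787 -0.00586551  0.15878294] [ 1.79967922e+02  5.94139994e-03 -8.46337006e+01] [ 0.42061414  0.49361886 -3.14643418] 0.0200135101664224
```

View pics/s6.png

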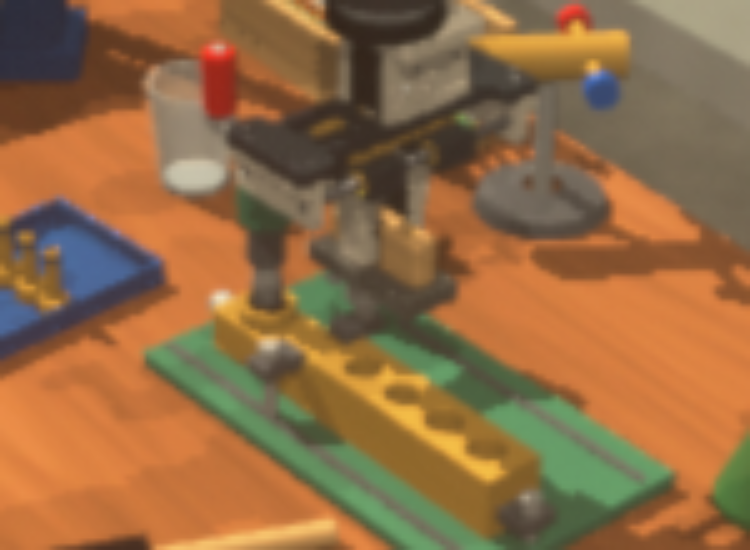

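The stone is held level above the face, with its near end at (435,290), aligned with the bar. Lowering to just above contact.

>>> {"fn": "drive_tool", "kwargs": {
  "commands": [
    {"tx": 0.002,"ty": -0.01,"tz": -0.05,"turn": 0,"hand": 1},
    {"tx": 0.002,"ty": -0.01,"tz": -0.09,"turn": 0,"hand": 1},
    {"tx": 0.002,"ty": -0.01,"tz": -0.115,"turn": 0,"hand": 1},
    {"tx": 0.002,"ty": -0.01,"tz": -0.125,"turn": 0,"hand": 1},
    {"tx": 0.002,"ty": -0.01,"tz": -0.125,"turn": 0,"hand": 1},
    {"tx": 0.002,"ty": -0.01,"tz": -0.125,"turn": 0,"hand": 1}
  ]
}}

```text
time_s: 38.5
tcp_pos: [0.5669, -0.0116, 0.0848]
eef_rot: [-179.9, -0.0, -84.7]
contact_force: [-0.0, -0.0, -2.6]
gripper_width: 0.0198
gripper_force: 40.0
```

>>> {"fn": "drive_tool", "kwargs": {
  "commands": [
    {"tx": 0,"ty": 0,"tz": -0.002,"turn": 0,"hand": 1},
    {"tx": 0,"ty": 0,"tz": -0.004,"turn": 0,"hand": 1},
    {"tx": 0,"ty": 0,"tz": -0.005,"turn": 0,"hand": 1},
    {"tx": 0,"ty": 0,"tz": -0.005,"turn": 0,"hand": 1}
  ]
}}

```text
time_s: 38.9
tcp_pos: [0.5663, -0.0116, 0.0812]
eef_rot: [-180.0, 0.0, -84.7]
contact_force: [0.0, 0.8, -3.6]
gripper_width: 0.0195
gripper_force: 40.0
```

>>> {"fn": "drive_tool", "kwargs": {
  "commands": [
    {"tx": 0,"ty": 0,"tz": -0.002,"turn": 0,"hand": 1},
    {"tx": 0,"ty": 0,"tz": -0.003,"turn": 0,"hand": 1},
    {"tx": 0,"ty": 0,"tz": -0.003,"turn": 0,"hand": 1},
    {"tx": 0,"ty": 0,"tz": -0.003,"turn": 0,"hand": 1}
  ]
}}

```text
time_s: 39.3
tcp_pos: [0.5665, -0.0115, 0.0804]
eef_rot: [-180.0, -0.0, -84.6]
contact_force: [-4.2, 1.6, 7.2]
gripper_width: 0.0196
gripper_force: 40.0
```

>>> {"fn": "drive_tool", "kwargs": {
  "commands": [
    {"tx": 0,"ty": 0,"tz": -0.0004,"turn": 0,"hand": 1},
    {"tx": 0,"ty": 0,"tz": -0.0004,"turn": 0,"hand": 1},
    {"tx": 0,"ty": 0,"tz": -0.0004,"turn": 0,"hand": 1}
  ]
}}

```text
time_s: 39.6
tcp_pos: [0.5665, -0.0115, 0.0804]
eef_rot: [-180.0, -0.0, -84.6]
contact_force: [-4.8, 1.6, 8.5]
gripper_width: 0.0195
gripper_force: 40.0
```

>>> {"fn": "drive_tool", "kwargs": {
  "commands": [
    {"tx": 0.0004,"ty": -0.004,"tz": 0,"turn": 0,"hand": 1},
    {"tx": 0.001,"ty": -0.01,"tz": 0,"turn": 0,"hand": 1},
    {"tx": 0.0014,"ty": -0.016,"tz": 0,"turn": 0,"hand": 1},
    {"tx": 0.002,"ty": -0.022,"tz": 0,"turn": 0,"hand": 1}
  ]
}}

```text
time_s: 40.0
tcp_pos: [0.5693, -0.0238, 0.0804]
eef_rot: [-179.8, 0.1, -84.6]
contact_force: [0.1, 5.2, 3.8]
gripper_width: 0.0196
gripper_force: 40.0
```

>>> {"fn": "drive_tool", "kwargs": {
  "commands": [
    {"tx": 0.0006,"ty": -0.008,"tz": -0.0005,"turn": 0,"hand": 1},
    {"tx": 0.0012,"ty": -0.016,"tz": -0.0005,"turn": 0,"hand": 1},
    {"tx": 0.0018,"ty": -0.024,"tz": -0.0005,"turn": 0,"hand": 1},
    {"tx": 0.0024,"ty": -0.032,"tz": -0.0005,"turn": 0,"hand": 1},
    {"tx": 0.003,"ty": -0.04,"tz": -0.0005,"turn": 0,"hand": 1},
    {"tx": 0.0036,"ty": -0.046,"tz": -0.0005,"turn": 0,"hand": 1}
  ]
}}

```text
time_s: 40.6
tcp_pos: [0.5719, -0.0514, 0.0805]
eef_rot: [-179.7, 0.0, -84.6]
contact_force: [0.1, 6.2, 7.1]
gripper_width: 0.0194
gripper_force: 40.0
```

>>> {"fn": "drive_tool", "kwargs": {
  "commands": [
    {"tx": 0.0006,"ty": -0.006,"tz": 0,"turn": 0,"hand": 1},
    {"tx": 0.0012,"ty": -0.012,"tz": 0,"turn": 0,"hand": 1},
    {"tx": 0.0018,"ty": -0.02,"tz": 0,"turn": 0,"hand": 1},
    {"tx": 0.0024,"ty": -0.028,"tz": 0,"turn": 0,"hand": 1},
    {"tx": 0.003,"ty": -0.036,"tz": 0,"turn": 0,"hand": 1},
    {"tx": 0.0036,"ty": -0.044,"tz": 0,"turn": 0,"hand": 1},
    {"tx": 0.0042,"ty": -0.052,"tz": 0,"turn": 0,"hand": 1},
    {"tx": 0.0048,"ty": -0.06,"tz": 0,"turn": 0,"hand": 1}
  ]
}}

```text
time_s: 41.4
tcp_pos: [0.5748, -0.0874, 0.0804]
eef_rot: [-179.7, 0.0, -84.6]
contact_force: [0.2, 6.8, 5.5]
gripper_width: 0.0196
gripper_force: 40.0
```

>>> {"fn": "drive_tool", "kwargs": {
  "commands": [
    {"tx": 0,"ty": -0.004,"tz": 0,"turn": 0,"hand": 1},
    {"tx": 0,"ty": -0.008,"tz": 0,"turn": 0,"hand": 1},
    {"tx": 0,"ty": -0.008,"tz": 0,"turn": 0,"hand": 1},
    {"tx": 0,"ty": -0.008,"tz": 0,"turn": 0,"hand": 1},
    {"tx": 0,"ty": -0.008,"tz": 0,"turn": 0,"hand": 1}
  ]
}}

```text
time_s: 41.9
tcp_pos: [0.5748, -0.0925, 0.0804]
eef_rot: [-179.7, 0.0, -84.6]
contact_force: [1.3, 3.7, 5.9]
gripper_width: 0.02
gripper_force: 40.0
```

>>> {"fn": "drive_tool", "kwargs": {
  "commands": [
    {"tx": 0,"ty": 0,"tz": 0.07,"turn": 0,"hand": 1},
    {"tx": 0,"ty": 0,"tz": 0.133,"turn": 0,"hand": 1},
    {"tx": -0.03,"ty": -0.08,"tz": 0.133,"turn": 0.09,"hand": 1},
    {"tx": -0.06,"ty": -0.15,"tz": 0.133,"turn": 0.18,"hand": 1},
    {"tx": -0.08,"ty": -0.22,"tz": 0.133,"turn": 0.27,"hand": 1},
    {"tx": -0.1,"ty": -0.29,"tz": 0.133,"turn": 0.36,"hand": 1},
    {"tx": -0.127,"ty": -0.35,"tz": 0.133,"turn": 0.45,"hand": 1},
    {"tx": -0.127,"ty": -0.366,"tz": 0.133,"turn": 0.54,"hand": 1},
    {"tx": -0.127,"ty": -0.366,"tz": 0.133,"turn": 0.63,"hand": 1},
    {"tx": -0.127,"ty": -0.366,"tz": 0.133,"turn": 0.72,"hand": 1}
  ]
}}

```text
time_s: 42.9
tcp_pos: [0.4958, -0.3136, 0.1582]
eef_rot: [-180.0, 0.0, -19.6]
contact_force: [0.7, -0.0, -3.6]
gripper_width: 0.0199
gripper_force: 40.0
```

>>> {"fn": "drive_tool", "kwargs": {
  "commands": [
    {"tx": 0,"ty": 0,"tz": 0,"turn": 0.09,"hand": 1},
    {"tx": 0,"ty": 0,"tz": 0,"turn": 0.18,"hand": 1},
    {"tx": 0,"ty": 0,"tz": 0,"turn": 0.209,"hand": 1},
    {"tx": 0,"ty": 0,"tz": -0.08,"turn": 0.209,"hand": 1},
    {"tx": 0,"ty": 0,"tz": -0.15,"turn": 0.209,"hand": 1},
    {"tx": 0,"ty": 0,"tz": -0.185,"turn": 0.209,"hand": 1},
    {"tx": 0,"ty": 0,"tz": -0.2,"turn": 0.209,"hand": 1},
    {"tx": 0,"ty": 0,"tz": -0.205,"turn": 0.209,"hand": 1},
    {"tx": 0,"ty": 0,"tz": -0.205,"turn": 0.209,"hand": 1}
  ]
}}

```text
time_s: 43.8
tcp_pos: [0.4971, -0.3131, 0.0362]
eef_rot: [180.0, -0.1, -1.0]
contact_force: [0.7, -0.3, -3.3]
gripper_width: 0.0198
gripper_force: 40.0
```

>>> {"fn": "drive_tool", "kwargs": {
  "commands": [
    {"tx": 0,"ty": 0,"tz": -0.003,"turn": 0,"hand": 1},
    {"tx": 0,"ty": 0,"tz": -0.006,"turn": 0,"hand": 1},
    {"tx": 0,"ty": 0,"tz": -0.007,"turn": 0,"hand": 1},
    {"tx": 0,"ty": 0,"tz": -0.007,"turn": 0,"hand": 1}
  ]
}}

```text
time_s: 44.2
tcp_pos: [0.4969, -0.313, 0.0323]
eef_rot: [180.0, -0.1, -1.0]
contact_force: [-2.4, 1.1, 4.3]
gripper_width: 0.0198
gripper_force: 40.0
```

>>> {"fn": "drive_tool", "kwargs": {
  "commands": [
    {"tx": 0,"ty": 0,"tz": 0,"turn": 0,"hand": 0.6},
    {"tx": 0,"ty": 0,"tz": 0,"turn": 0,"hand": 0.5},
    {"tx": 0,"ty": 0,"tz": 0,"turn": 0,"hand": 0.5},
    {"tx": 0,"ty": 0,"tz": 0,"turn": 0,"hand": 0.5},
    {"tx": 0,"ty": 0,"tz": 0.05,"turn": 0,"hand": 0.5},
    {"tx": 0,"ty": 0,"tz": 0.13,"turn": 0,"hand": 0.5},
    {"tx": 0,"ty": 0,"tz": 0.21,"turn": 0,"hand": 0.5},
    {"tx": 0,"ty": 0,"tz": 0.29,"turn": 0,"hand": 0.5},
    {"tx": 0,"ty": 0,"tz": 0.37,"turn": 0,"hand": 0.5},
    {"tx": 0,"ty": 0,"tz": 0.37,"turn": 0,"hand": 0.5}
  ]
}}

```text
time_s: 45.2
tcp_pos: [0.4994, -0.3145, 0.2612]
eef_rot: [179.7, -0.7, -1.0]
contact_force: [0.3, -0.1, -0.8]
gripper_width: 0.0443
gripper_force: 0.0
```

```bash
python3 - <<'E'
from h import *
c=cap("side")
cv2.imwrite("pics/s7.png",cv2.resize(c["frame"][120:380,140:500,::-1],None,fx=2.2,fy=2.2))
E
```

```text
(no output)
```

View pics/s7.png

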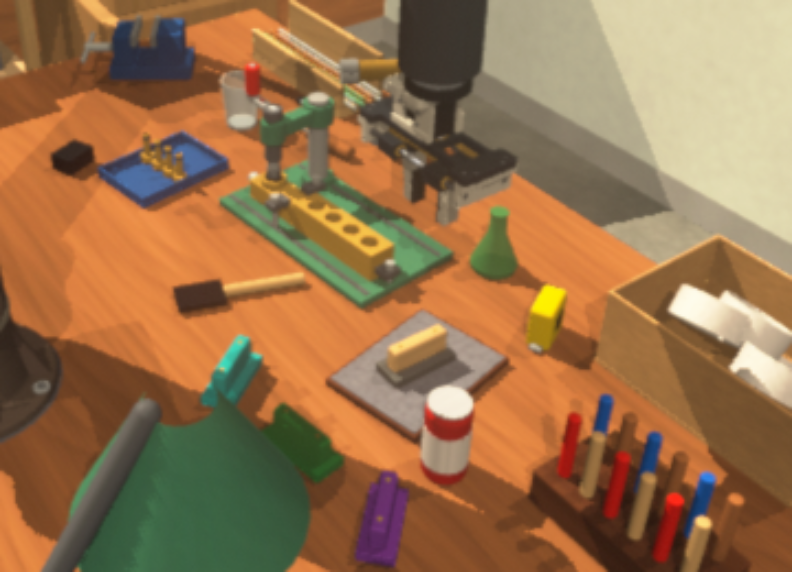

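The stone lies flat near the board centre at (417,352), the jets are in the tray at (165,155), the knob is back at its start at (252,78), and the bystanders are undisturbed. Handing the job in.

```bash
python3 -c "
from plant import r
print(r.close_job())"
```

```text
the job is handed in; nothing more can be done
None
```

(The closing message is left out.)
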